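Pack the service case with nested cups and drives, then shut it

TASK

Pack the open service case for a call-out: stand all the steel parts cups upright in its small bay, nested into one another as a single stack, and lay all the drive enclosures down in its large bay, stacked where needed. With everything loaded and at rest and nothing standing above the rim, lower the lid gently and push it fully shut; leave the multimeter, the screwdriver rack and the tool tray where they are.

Things in the scene. Friction and masses are not known exactly. Their poses are not given: they have to be found in the camera images.
- case: black open case fixed to the bench, 186 mm (own x) by 320 mm (own y), rim 76 mm above the table; floor and walls 6 mm thick. A 4 mm cross wall, top 56 mm above the table, at own y = +45 mm parts the small cup bay (+y) from the large drive bay (-y). Origin: centre of underside; own x points to the hinge side, away from the robot, own y left; yaw within 0.2 rad
- cup_bay (a point): centre of the floor of the small bay (inside 174 mm along case x, 107 mm along case y), 6 mm above the table
- drive_bay (a point): centre of the floor of the large bay (inside 174 mm along case x, 197 mm along case y), 6 mm above the table. Room for two drives side by side, long sides along case y, with finger room; more are stacked on these: two layers stay below the rim
- lid (a joint): lid angle in rad: 0 shut flat on the rim, 1.57 upright, at most 1.9 leaning back from the robot; starts at 1.6 to 1.82. Stiff hinge: the lid stays at any angle and must be pushed all the way, 2 to 4 N at its edge. Flat black plate 186 mm from hinge to edge, 320 mm wide, 8 mm thick, with a grey lip 80 mm wide standing 15 mm out of the middle of its edge
- lid_hinge (a point): middle of the hinge line on the lid's inner face, at the case's far top edge (case x = +93 mm), 76.5 mm above the table; its frame turns with the lid: own -x runs to the lid's free edge, own z out of its outer face (8 mm further), own y along the hinge
- lid_edge (a point): middle of the lid's free edge (without the lip), mid thickness, 186 mm from the hinge
- meter: bystander: orange multimeter lying flat, 150 x 80 x 44 mm, origin at the centre of its underside
- rack: bystander: black block 80 x 180 x 30 mm with five screwdrivers standing in it, 140 mm high in all, origin at the centre of its underside
- tray: bystander: flat blue tool tray 90 x 180 x 21 mm, origin at the centre of its underside
- cup0: steel parts cup, 2 or 3 alike (None: absent). Round, 42 mm high, 36 mm across the foot, 62 mm at the top, wall 2 mm, plus a straight outer collar 66 mm across on the top 12 mm (30 to 42 mm up), to grip by. Origin: centre of underside, z out of the mouth. Nested, the upper collar rests on the lower rim, 12 mm higher per cup, 1 mm play. Starts upright on the table. 80 g
- cup1: steel parts cup, 2 or 3 alike (None: absent). Round, 42 mm high, 36 mm across the foot, 62 mm at the top, wall 2 mm, plus a straight outer collar 66 mm across on the top 12 mm (30 to 42 mm up), to grip by. Origin: centre of underside, z out of the mouth. Nested, the upper collar rests on the lower rim, 12 mm higher per cup, 1 mm play. Starts upright on the table. 80 g
- cup2: steel parts cup, 2 or 3 alike (None: absent). Round, 42 mm high, 36 mm across the foot, 62 mm at the top, wall 2 mm, plus a straight outer collar 66 mm across on the top 12 mm (30 to 42 mm up), to grip by. Origin: centre of underside, z out of the mouth. Nested, the upper collar rests on the lower rim, 12 mm higher per cup, 1 mm play. Starts upright on the table. 80 g
- drive0: aluminium drive enclosure, 3 or 4 alike (None: absent). Plain finned block 110 mm long (own x), 36 mm wide (own y), 24 mm thick (z). Origin: centre of underside. Starts flat on the table, long side within about 0.35 rad of world y. 105 to 210 g
- drive1: aluminium drive enclosure, 3 or 4 alike (None: absent). Plain finned block 110 mm long (own x), 36 mm wide (own y), 24 mm thick (z). Origin: centre of underside. Starts flat on the table, long side within about 0.35 rad of world y. 105 to 210 g
- drive2: aluminium drive enclosure, 3 or 4 alike (None: absent). Plain finned block 110 mm long (own x), 36 mm wide (own y), 24 mm thick (z). Origin: centre of underside. Starts flat on the table, long side within about 0.35 rad of world y. 105 to 210 g
- drive3: aluminium drive enclosure, 3 or 4 alike (None: absent). Plain finned block 110 mm long (own x), 36 mm wide (own y), 24 mm thick (z). Origin: centre of underside. Starts flat on the table, long side within about 0.35 rad of world y. 105 to 210 g
Not all that is in view belongs to the job. What is shaped like the cup1 but green is not meant.

How it is judged:
By the outcome, as a careful person would: the job done as asked, in the order asked, and still so for the second after the job is handed in, with the robot touching nothing.
Of cup0, cup1, cup2 only 2 to 3 are there at a start; the rules pass over those that are not, and their reading is None.
Of drive0, drive1, drive2, drive3 only 3 to 4 are there at a start; the rules pass over those that are not, and their reading is None.
At some moment in a run one of drive0, drive1, drive2, drive3 may be knocked a few centimetres aside while the robot is not near it.
It also fails if it takes over 210 s, if anything falls off the work surface, if the arm or the gripper's body presses on something with over 40 N, if the wrist force passes 120 N, or if a joint passes its speed limit or range.

ROBOT

A 7-joint arm with a two-finger parallel gripper is mounted at the origin on the work surface. World frame = base frame: x ahead of the robot, y to its left, z up, the work surface at z = 0. Lengths are in m, angles in rad, forces in N, time in s.
With the tool pointing down it reaches from about 0.4 to 0.875 m from the base axis. Payload 6.5 kg.
Tool frame: the origin (TCP) lies midway between the tips of the shut fingers; the grasp point (between the pads) lies 19 mm behind it; z points along the fingers, y is the line along which they close (so a half turn about z gives the same grasp; the last joint's range is limited). The gripper opens to 85 mm and grips with 20 to 120 N. Pads are 22 mm wide; open, the fingers measure 114 mm over their backs; the gripper's body (76 mm by 85 mm) begins 54 mm behind the grasp point. The pads swing forward as they close: fully open they stand 13 mm farther back than shut.
Start: joints at [-1.224, 0.536, -0.004, 1.538, 0.003, 1.067, -0.071], TCP at [0.261, 0.595, 0.211] pointing down, gripper open.
Joint ranges: [-2.7, 2.7], [-0.37, 2.16], [-1.27, 1.26], [0.24, 2.4], [-1.31, 4.45], [0.19, 1.91], [-2.76, 2.76]. Speed limits (rad/s): [2.39, 2.39, 3.14, 3.14, 3.14, 3.14, 3.14].

INTERFACE

Orientations are given as a rotation vector (axis times angle).
In Python, from rig import ctrl gives the robot as it stands. The module is installed in compiled form; this text tells all that it offers.
- The arm moves only by the tool carry_out, never from a script. Its argument "deltas" is text: rows parted by semicolons, each of 4 numbers parted by spaces: the shift along the world's x, y, z each as a share of 500 mm, from -1 to 1, then the turn about the world's z as a share of 180 degrees, from -1 to 1. A call has 1 to 12 rows; each row is the pose to reach, as a shift and turn from the pose commanded when the call began, turning the shorter way round; what a row does not reach only later rows make up. A row lasts 1/12 s, in which the tool goes at most 41.7 mm and 7.16 degrees, less where a joint would pass 70% of its speed; a pose out of reach is approached as far as the arm can. A call with a number of a shift or a turn outside -1 to 1 is refused whole. A call with a gripper value outside its range is refused whole. "jaw" is the opening, from 0 (shut) to 1 (fully open), set as the call begins (left out, the last holds). The fingers move at their own pace and stop on an object; "force" is the grip in N (left out, the last holds). Time passes only in rows, so rows that repeat a pose let the fingers close. It gives the time, the measured TCP pose, the force, the opening and the grip force at its end, in the units of the state.
- ctrl.state(): the state, without advancing time (a new reading comes with each control period).
- ctrl.snapshot(name): name is "side" or "top"; returns a dict with "color" (400x640x3 uint8, blue, green, red), "range_z" (400x640 float32, m along the optical axis (not along the pixel's ray), 0 where there is no reading), "fx", "fy", "cx", "cy" (pixels), "R" (3x3) and "t" (3): a world point X has camera coordinates R X + t. Camera axes: x right, y down, z forward; pixel columns grow to the right and rows downward; lengths in m; the calibration is good to about 2 mm. A picture is of the moment at which its call begins.
- ctrl.job_done(): hands the job in; it is judged then, once.
The state is a dict: "t": time; "qpos": joint angles; "joint_velocities": joint speeds; "tau": joint torques, N m; "tool_pos": TCP position; "tcp_rot": TCP orientation; "contact_force": force on the tool from outside, world axes, zero at the start; "ft_torque": the same for the moment, N m; "finger_gap": finger opening in m; "gripper_force": force on a finger pad.
Only numpy, scipy, OpenCV 4.12 (cv2) and the standard library are available. Lean on these libraries where they do the work, as an engineer would, in place of code of your own. Each camera call takes 0.05 s, during which the arm holds its last target. There are 200 camera calls.

## Working session

There is one attempt and no reset: what is moved stays moved. The work goes in short steps, Python scripts to look and compute and a tool call to move; the robot and the scene stay as the last step left them, time stands still between calls to the robot, and variables do not carry over. Pictures are saved under pics/ and viewed, at most 17 in all, crops included, and the job is handed in when it is done.

Besides the shell and the picture viewer there is one more tool, called after "Emit:" as name(argument=value, ...) on one line, values as JSON. carry_out: Moves the arm, as the interface text tells. Shift numbers are shares of 500 mm and turn numbers shares of 180 degrees, none past 1 either way. Its arguments: {"type":"object","properties":{"deltas":{"type":"string"},"jaw":{"type":"number"},"force":{"type":"number"}},"required":["deltas"]}

```bash
mkdir -p pics; cat > h.py <<'E'
import numpy as np,cv2
from rig import ctrl
def snap(n): return ctrl.snapshot(n)
def world(s,u,v,z=None):
    # pixel -> world, on plane z or by depth
    d=np.array([(u-s['cx'])/s['fx'],(v-s['cy'])/s['fy'],1.0]);R=np.array(s['R']);t=np.array(s['t'])
    o=-R.T@t; w=R.T@d
    k=(z-o[2])/w[2] if z is not None else s['range_z'][int(v),int(u)]
    return o+k*w
def cloud(s):
    v,u=np.mgrid[0:400,0:640];Z=s['range_z']
    P=np.stack([(u-s['cx'])/s['fx']*Z,(v-s['cy'])/s['fy']*Z,Z],-1)
    W=(P-np.array(s['t']))@np.array(s['R']); W[Z==0]=np.nan
    return W
E
python3 - <<'E'
from h import *
for n in("top","side"):
    s=snap(n);cv2.imwrite(f"pics/{n}0.png",s['color']);np.savez(f"{n}0.npz",**s)
    print(n,s['fx'],s['cx'],s['cy'],-np.array(s['R']).T@s['t'],np.round(s['R'],2).tolist())
st=ctrl.state();print(st)
E
```

```text
top 405.413176352407 317.525349369175 199.06127385919237 [0.41501779 0.01083496 1.3008306 ] [[0.01, -1.0, -0.01], [-0.99, -0.01, -0.1], [0.1, 0.01, -0.99]]
side 394.11385467235027 318.03335632848433 199.43343659907322 [-0.10429887 -0.68332018  0.79542183] [[0.72, -0.69, -0.02], [-0.43, -0.43, -0.79], [0.54, 0.58, -0.61]]
{'t': 0.1, 'qpos': array([-1.22421783,  0.53708648, -0.00441017,  1.53874923,  0.00253666,
        1.06729591, -0.07116876]), 'joint_velocities': array([-0.00071891, -0.00220847, -0.00186495, -0.00217134,  0.00185312,
        0.00051235, -0.00038793]), 'tau': array([ 2.54821927e-03, -5.84562027e+01,  1.05193734e+00, -2.59776127e+01,
        1.27023220e-02,  4.53860848e-03, -1.25672767e-05]), 'tool_pos': array([0.26052869, 0.59486382, 0.2102133 ]), 'tcp_rot': array([-6.43674083e-01, -3.07469629e+00,  2.37860794e-03]), 'contact_force': array([-0.5355588 , -0.29444594,  0.59086046]), 'ft_torque': array([-0.05695351,  0.01180727, -0.00812897]), 'gripper_force': 0.0, 'finger_gap': 0.08538582490238907}
```

View pics/top0.png

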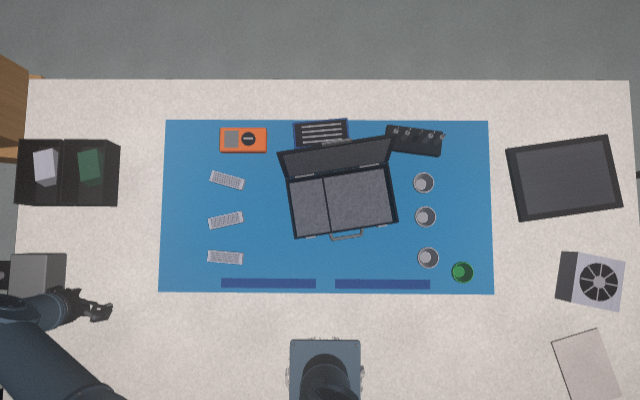

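View pics/side0.png

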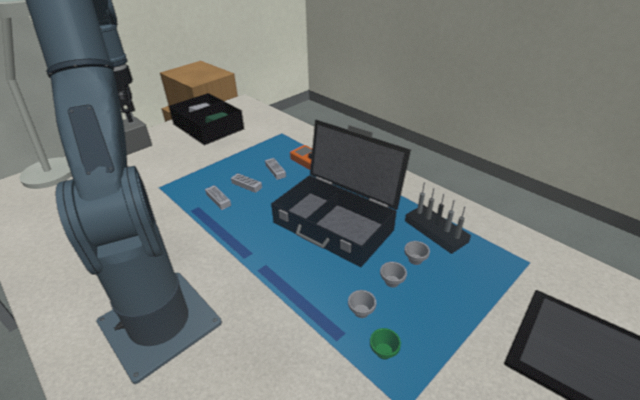

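Top view: drives near (227,181), (226,220), (225,257); cups near (424,183), (425,217), (428,258); green decoy (462,272); case rim corners around (294,238) and (398,222). The side view agrees: 3 cups, 3 drives, and the lid leaning back.

```bash
cat >> h.py <<'E'
def blobs(s,box=(165,120,490,292)):
    hsv=cv2.cvtColor(s['color'],cv2.COLOR_BGR2HSV)
    m=((hsv[...,1]<60)&(hsv[...,2]>95)).astype(np.uint8)*255
    k=np.zeros_like(m);x0,y0,x1,y1=box;k[y0:y1,x0:x1]=m[y0:y1,x0:x1]
    k=cv2.morphologyEx(k,cv2.MORPH_CLOSE,np.ones((5,5)))
    return k,[c for c in cv2.findContours(k,cv2.RETR_EXTERNAL,cv2.CHAIN_APPROX_NONE)[0] if cv2.contourArea(c)>150]
def drive(s,c,z=0.024):
    P=np.array([world(s,u,v,z)[:2] for u,v in c[:,0]]).astype(np.float32)
    (x,y),(w,h),a=cv2.minAreaRect(P)
    if w<h: w,h,a=h,w,a+90
    a=(a+90)%180-90 
    return x,y,w,h,a%180
E
python3 - <<'E'
from h import *
s=dict(np.load("top0.npz")); W=cloud(s)
k,cs=blobs(s)
for c in cs:
    (u,v),r=cv2.minEnclosingCircle(c); print("px",round(u),round(v),round(r,1),"drive",np.round(drive(s,c),4),"cup",np.round(world(s,u,v,.042),4), "zmax",np.nanmax(W[c[:,0,1],c[:,0,0],2]).round(3))
# case rim by depth
m=(abs(W[...,2]-.076)<.004); m[:,:280]=0;m[:,402:]=0;m[:140]=0;m[245:]=0
P=W[m]; print(len(P)); r=cv2.minAreaRect(P[:,:2].astype(np.float32));print(r)
im=cv2.resize(s['color'][110:260,270:460],None,fx=4,fy=4);mm=cv2.resize(m[110:260,270:460].astype(np.uint8),None,fx=4,fy=4,interpolation=0)
im[mm>0]=(0,0,255);cv2.imwrite("pics/case.png",im)
print("mat depth z",np.nanmedian(W[250:280,300:400,2]))
for u,v in((294,238),(398,222)): print(world(s,u,v,.076))
E
```

```text
px 225 257 18.4 drive [3.615e-01 3.130e-01 1.114e-01 3.640e-02 8.530e+01] cup [0.3617 0.3086 0.042 ] zmax 0.028
px 428 257 10.7 drive [ 3.65900e-01 -3.20200e-01  6.26000e-02  6.17000e-02  9.04259e+01] cup [ 0.3655 -0.3146  0.042 ] zmax 0.05
px 226 220 17.9 drive [4.773000e-01 3.147000e-01 1.111000e-01 3.620000e-02 1.034095e+02] cup [0.4758 0.3105 0.042 ] zmax 0.031
px 425 216 10.6 drive [ 4.91900e-01 -3.13500e-01  6.32000e-02  5.98000e-02  9.03687e+01] cup [ 0.491  -0.3089  0.042 ] zmax 0.047
px 423 182 10.5 drive [ 6.014000e-01 -3.093000e-01  6.430000e-02  6.330000e-02  1.790539e+02] cup [ 0.5977 -0.3047  0.042 ] zmax 0.047
px 227 180 17.8 drive [6.04900e-01 3.14200e-01 1.13000e-01 3.56000e-02 7.44027e+01] cup [0.6018 0.3105 0.042 ] zmax 0.029
px 340 203 53.8 drive [ 5.31300e-01 -4.75000e-02  3.02100e-01  2.19600e-01  9.93418e+01] cup [ 0.5321 -0.0457  0.042 ] zmax 0.087
px 242 132 22.2 drive [7.46100e-01 2.68800e-01 1.39200e-01 6.26000e-02 9.02504e+01] cup [0.7547 0.2648 0.042 ] zmax 0.042
px 326 133 25.7 drive [ 7.56800e-01 -1.10000e-03  1.57100e-01  6.62000e-02  9.53376e+01] cup [ 0.7539 -0.0008  0.042 ] zmax 0.276
633
((0.5354747772216797, -0.047703489661216736), (0.19265983998775482, 0.3202166259288788), 9.449849128723145)
mat depth z 0.0004986849103962198
[0.42135707 0.09417467 0.076     ]
[ 0.4716116  -0.21878783  0.076     ]
```

View pics/case.png

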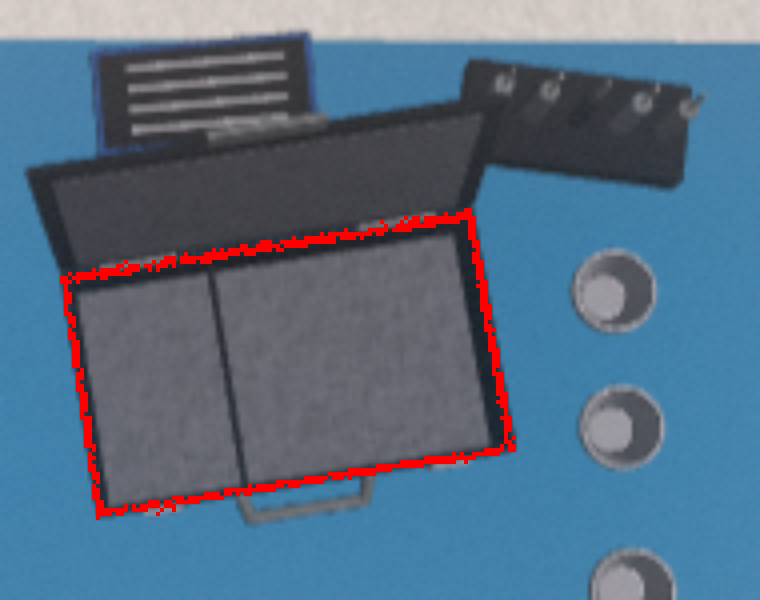

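Emit:
carry_out(deltas="0.38 -0.98 0 -0.8;0.38 -0.98 0 -0.8;0.38 -0.98 0 -0.8;0.38 -0.98 0 -0.8;0.38 -0.98 0 -0.8;0.38 -0.98 0 -0.8;0.38 -0.98 0 -0.8;0.38 -0.98 0 -0.8;0.38 -0.98 0 -0.8;0.38 -0.98 0 -0.8;0.38 -0.98 0 -0.8;0.38 -0.98 0 -0.8", jaw=1, force=25)

```text
t: 1.1
tool_pos: [0.4416, 0.1272, 0.211]
tcp_rot: [-2.572, -1.803, -0.0]
contact_force: [1.0, 0.3, -0.6]
finger_gap: 0.0854
gripper_force: 0.0
```

```bash
cat >> h.py <<'E'
from scipy.spatial.transform import Rotation
def yaw(st):
    y=Rotation.from_rotvec(st['tcp_rot']).as_matrix()[:,1]; return np.degrees(np.arctan2(y[1],y[0]))
def plan(*pts):
    # shares to each (x,y,z,yaw_deg) from the present pose
    st=ctrl.state(); p=np.array(st['tool_pos']); a=yaw(st)
    print("t",round(st['t'],2),"tcp",p.round(4),"yaw",a.round(1),"gap",round(st['finger_gap'],4),"q7",round(st['qpos'][6],2),"F",np.round(st['contact_force'],1))
    for q in pts:
        d=(q[3]-a+180)%360-180
        print(q,"->",np.round((np.array(q[:3])-p)/.5,4),round(d/180,4))
E
python3 -c "
from h import *
plan((.598,-.305,.21,-80.5),(.598,-.305,.01,-80.5))"
```

```text
t 1.1 tcp [0.4416 0.1272 0.211 ] yaw -19.9 gap 0.0854 q7 -0.59 F [ 1.   0.3 -0.6]
(0.598, -0.305, 0.21, -80.5) -> [ 0.3128 -0.8645 -0.002 ] -0.3365
(0.598, -0.305, 0.01, -80.5) -> [ 0.3128 -0.8645 -0.402 ] -0.3365
```

Emit:
carry_out(deltas="0.1 -0.6 0 -0.3365;0.1 -0.6 0 -0.3365;0.1 -0.6 0 -0.3365;0.1 -0.6 0 -0.3365;0.1 -0.6 0 -0.3365;0.1 -0.6 0 -0.3365;0.1 -0.6 0 -0.3365;0.1 -0.6 0 -0.3365;0.3128 -0.8645 0 -0.3365;0.3128 -0.8645 0 -0.3365;0.3128 -0.8645 0 -0.3365;0.3128 -0.8645 0 -0.3365")

```text
t: 2.1
tool_pos: [0.5969, -0.3016, 0.2102]
tcp_rot: [-3.129, -0.271, 0.001]
contact_force: [1.1, 0.1, 1.5]
finger_gap: 0.0853
gripper_force: 0.0
```

```bash
python3 -c "
from h import *
plan((.598,-.305,.21,-80.5),(.598,-.305,.012,-80.5),(.598,-.305,.012,9.5))"
```

```text
t 2.1 tcp [ 0.5969 -0.3016  0.2102] yaw -80.1 gap 0.0853 q7 -0.64 F [1.1 0.1 1.5]
(0.598, -0.305, 0.21, -80.5) -> [ 0.0022 -0.0069 -0.0004] -0.0022
(0.598, -0.305, 0.012, -80.5) -> [ 0.0022 -0.0069 -0.3964] -0.0022
(0.598, -0.305, 0.012, 9.5) -> [ 0.0022 -0.0069 -0.3964] 0.4978
```

Emit:
carry_out(deltas="0 0 -0.2 0;0 0 -0.2 0;0 0 -0.32 0;0 0 -0.36 0;0 0 -0.38 0;0 0 -0.396 0;0 0 -0.396 0;0 0 -0.396 0")

```text
t: 2.77
tool_pos: [0.5966, -0.3013, 0.0141]
tcp_rot: [3.129, 0.269, 0.001]
contact_force: [0.3, -0.2, -0.0]
finger_gap: 0.0853
gripper_force: 0.0
```

Emit:
carry_out(deltas="0 0 0 0;0 0 0 0;0 0 0 0;0 0 0 0;0 0 0 0;0 0 0 0", jaw=0.7, force=20)

```text
t: 3.27
tool_pos: [0.5981, -0.3037, 0.0164]
tcp_rot: [3.125, 0.268, 0.008]
contact_force: [0.3, -2.4, 6.9]
finger_gap: 0.0599
gripper_force: 3.8
```

Emit:
carry_out(deltas="0 0 0 0;0 0 0 0;0 0 0 0.1;0 0 0 0.2;0 0 0 0.3;0 0 0 0.4;0 0 0 0.5;0 0 0 0.5;0 0 0 0.5;0 0 0 0.5;0 0 0 0.5;0 0 0 0.5", jaw=1)

```text
t: 4.27
tool_pos: [0.596, -0.3002, 0.0133]
tcp_rot: [-2.374, -2.057, -0.0]
contact_force: [0.2, 0.7, 0.5]
finger_gap: 0.0852
gripper_force: 0.0
```

```bash
python3 - <<'E'
from h import *
plan()
a=snap("side");b=snap("top")
cv2.imwrite("pics/c1.png",np.hstack([cv2.resize(a['color'][220:320,340:450],(440,400)),cv2.resize(b['color'][130:280,390:480],(240,400))]))
E
```

```text
t 4.27 tcp [ 0.596  -0.3002  0.0133] yaw -8.2 gap 0.0852 q7 0.48 F [0.2 0.7 0.5]
```

View pics/c1.png

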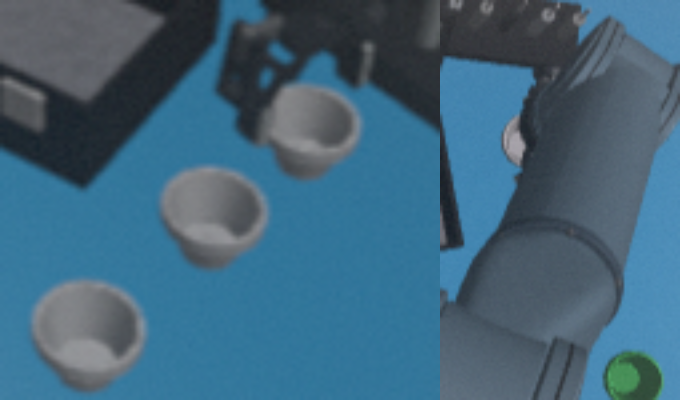

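```bash
python3 - <<'E'
from h import *
s=snap("side"); W=cloud(s)
for (u,v) in((310,118),(214,210),(88,327)): print(world(s,340+u/4,220+v/4,.042).round(4))
s0=dict(np.load("side0.npz"));W0=cloud(s0)
for n,w in(("before",W0),("now",W)):
  for c in((.598,-.305),(.491,-.309)):
    m=(abs(w[...,0]-c[0])<.045)&(abs(w[...,1]-c[1])<.045)&(w[...,2]>.035)&(w[...,2]<.045)
    P=w[m]; print(n,c,len(P),"x",P[:,0].min().round(3),P[:,0].max().round(3),"y",P[:,1].min().round(3),P[:,1].max().round(3))
plan()
E
```

```text
[ 0.5947 -0.3101  0.042 ]
[ 0.4848 -0.3154  0.042 ]
[ 0.3608 -0.3197  0.042 ]
before (0.598, -0.305) 153 x 0.562 0.63 y -0.341 -0.276
before (0.491, -0.309) 166 x 0.457 0.524 y -0.346 -0.279
now (0.598, -0.305) 128 x 0.564 0.63 y -0.342 -0.281
now (0.491, -0.309) 172 x 0.457 0.522 y -0.345 -0.279
t 4.42 tcp [ 0.596  -0.3004  0.0133] yaw -8.7 gap 0.0851 q7 0.48 F [ 0.3  0.3 -0.2]
```

Emit:
carry_out(deltas="0 -0.006 0 0.101;0 -0.012 0 0.101;0 -0.012 0 0.101;0 -0.012 0 0.101")

```text
t: 4.75
tool_pos: [0.5958, -0.3068, 0.0131]
tcp_rot: [-2.029, -2.398, -0.0]
contact_force: [0.1, 0.9, -0.3]
finger_gap: 0.0851
gripper_force: 0.0
```

Emit:
carry_out(deltas="0 0 0 0;0 0 0 0;0 0 0 0;0 0 0 0;0 0 0 0;0 0 0 0;0 0 0 0;0 0 0 0", jaw=0.76)

```text
t: 5.42
tool_pos: [0.5963, -0.3065, 0.0131]
tcp_rot: [2.027, 2.4, 0.0]
contact_force: [0.3, -0.1, 1.6]
finger_gap: 0.0651
gripper_force: 1.8
```

```bash
python3 - <<'E'
from h import *
plan()
a=snap("side")
cv2.imwrite("pics/c2.png",cv2.resize(a['color'][200:300,370:470],(600,600),interpolation=2))
E
```

```text
t 5.42 tcp [ 0.5963 -0.3065  0.0131] yaw 9.6 gap 0.0651 q7 0.74 F [ 0.3 -0.1  1.6]
```

View pics/c2.png

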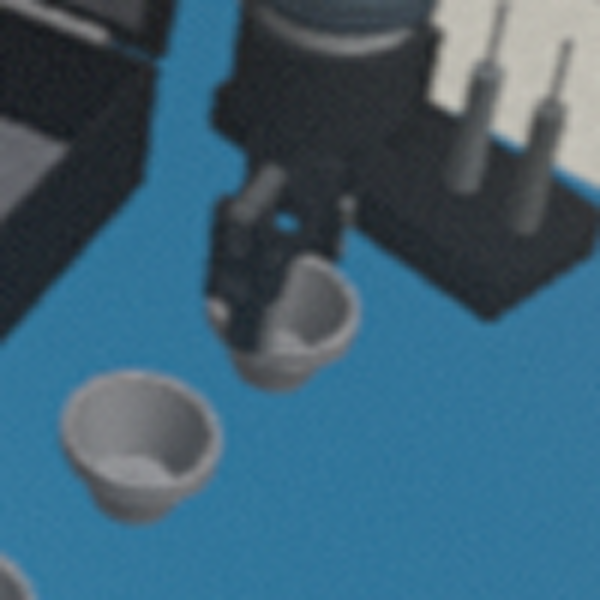

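Emit:
carry_out(deltas="0 0 0 0;0 0 0 0;0 0 0 0;0 0 0 0;0 0 0 0;0 0 0 0", jaw=0.6, force=30)

```text
t: 5.97
tool_pos: [0.5963, -0.3064, 0.0137]
tcp_rot: [2.027, 2.4, 0.001]
contact_force: [-1.4, 2.0, 7.0]
finger_gap: 0.0628
gripper_force: 31.4
```

Emit:
carry_out(deltas="0 0 0.05 0;0 0 0.05 0;0 0 0.1 0;0 0 0.1 0")

```text
t: 6.3
tool_pos: [0.5979, -0.3082, 0.0663]
tcp_rot: [2.024, 2.396, 0.001]
contact_force: [1.7, 0.0, 0.2]
finger_gap: 0.0627
gripper_force: 33.5
```

```bash
python3 - <<'E'
from h import *
plan()
a=snap("side")
cv2.imwrite("pics/c3.png",cv2.resize(a['color'][180:280,370:470],(600,600),interpolation=2))
E
```

```text
t 6.3 tcp [ 0.5979 -0.3082  0.0663] yaw 9.6 gap 0.0627 q7 0.73 F [1.7 0.  0.2]
```

View pics/c3.png

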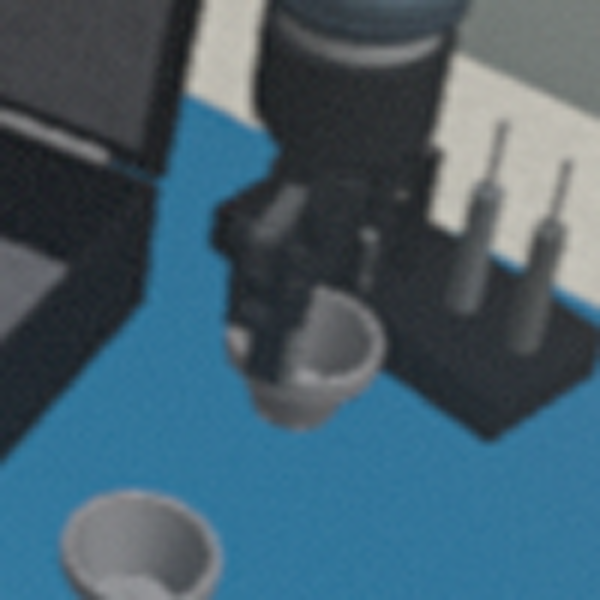

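Emit:
carry_out(deltas="0 0 0.2 0;0 0 0.2 0;-0.18 0.4 0.2 0;-0.18 0.71 0.2 0;-0.18 0.71 0.2 0;-0.18 0.71 0.2 0;-0.18 0.71 0.2 0;-0.18 0.71 0.2 0;-0.18 0.71 0.2 0;-0.18 0.71 0.2 0;-0.18 0.71 0.2 0;-0.18 0.71 0.2 0")

```text
t: 7.35
tool_pos: [0.5038, 0.0568, 0.1621]
tcp_rot: [-2.012, -2.408, -0.002]
contact_force: [-0.6, 0.4, -1.6]
finger_gap: 0.0627
gripper_force: 33.9
```

Emit:
carry_out(deltas="0 0 0 0;0 0 0 0")

```text
t: 7.52
tool_pos: [0.5057, 0.0476, 0.1624]
tcp_rot: [-2.027, -2.4, 0.002]
contact_force: [0.2, -0.1, -1.2]
finger_gap: 0.0623
gripper_force: 34.0
```

```bash
python3 - <<'E'
from h import *
plan((.5086,.0498,.1,9.5),(.5086,.0498,.0195,9.5))
E
```

```text
t 7.52 tcp [0.5057 0.0476 0.1624] yaw 9.6 gap 0.0623 q7 0.07 F [ 0.2 -0.1 -1.2]
(0.5086, 0.0498, 0.1, 9.5) -> [ 0.0057  0.0044 -0.1247] -0.0007
(0.5086, 0.0498, 0.0195, 9.5) -> [ 0.0057  0.0044 -0.2857] -0.0007
```

Emit:
carry_out(deltas="0.006 0.004 -0.08 0;0.006 0.004 -0.16 0;0.006 0.004 -0.21 0;0.006 0.004 -0.25 0;0.006 0.004 -0.27 0;0.006 0.004 -0.28 0;0.006 0.004 -0.283 0;0.006 0.004 -0.286 0;0.006 0.004 -0.286 0")

```text
t: 8.27
tool_pos: [0.51, 0.0502, 0.0208]
tcp_rot: [2.027, 2.399, 0.002]
contact_force: [0.4, 0.9, -1.5]
finger_gap: 0.0624
gripper_force: 33.9
```

```bash
python3 - <<'E'
from h import *
plan((.5086,.0498,.0195,9.5))
E
```

```text
t 8.27 tcp [0.51   0.0502 0.0208] yaw 9.6 gap 0.0624 q7 0.12 F [ 0.4  0.9 -1.5]
(0.5086, 0.0498, 0.0195, 9.5) -> [-0.0027 -0.0007 -0.0027] -0.0006
```

Emit:
carry_out(deltas="0 0 -0.003 0;0 0 -0.003 0")

```text
t: 8.43
tool_pos: [0.5101, 0.0504, 0.0197]
tcp_rot: [2.026, 2.399, 0.003]
contact_force: [0.1, -0.8, 3.9]
finger_gap: 0.0627
gripper_force: 34.6
```

Emit:
carry_out(deltas="0 0 0 0;0 0 0 0;0 0 0 0;0 0 0 0;0 0 0.05 0;0 0 0.15 0;0 0 0.3 0;0 0 0.3 0;0 0 0.3 0;0 0 0.3 0", jaw=1)

```text
t: 9.27
tool_pos: [0.5109, 0.0507, 0.1711]
tcp_rot: [2.025, 2.398, 0.007]
contact_force: [-0.5, -0.0, -1.5]
finger_gap: 0.0853
gripper_force: 0.0
```

Emit:
carry_out(deltas="0 -0.5 0 -0.5;0 -0.5 0 -0.5;0 -0.5 0 -0.5;0 -0.5 0 -0.5;0 -0.5 0 -0.5;0 -0.5 0 -0.5;-0.05 -0.71 0 -0.5;-0.05 -0.71 0 -0.5;-0.05 -0.71 0 -0.5;-0.05 -0.71 0 -0.5;-0.05 -0.71 0 -0.5;-0.05 -0.71 0 -0.5")

```text
t: 10.27
tool_pos: [0.4826, -0.3049, 0.1669]
tcp_rot: [-3.12, -0.362, 0.004]
contact_force: [-0.4, 0.5, 0.1]
finger_gap: 0.0855
gripper_force: 0.0
```

```bash
python3 - <<'E'
from h import *
plan((.490,-.311,.17,-80.5),(.490,-.311,.013,-80.5))
a=snap("side");b=snap("top")
cv2.imwrite("pics/c4.png",np.hstack([cv2.resize(a['color'][170:310,270:440],(400,330)),cv2.resize(b['color'][150:280,280:450],(400,330))]))
E
```

```text
t 10.27 tcp [ 0.4826 -0.3049  0.1669] yaw -76.8 gap 0.0855 q7 -0.52 F [-0.4  0.5  0.1]
(0.49, -0.311, 0.17, -80.5) -> [ 0.0149 -0.0122  0.0063] -0.0208
(0.49, -0.311, 0.013, -80.5) -> [ 0.0149 -0.0122 -0.3077] -0.0208
```

View pics/c4.png

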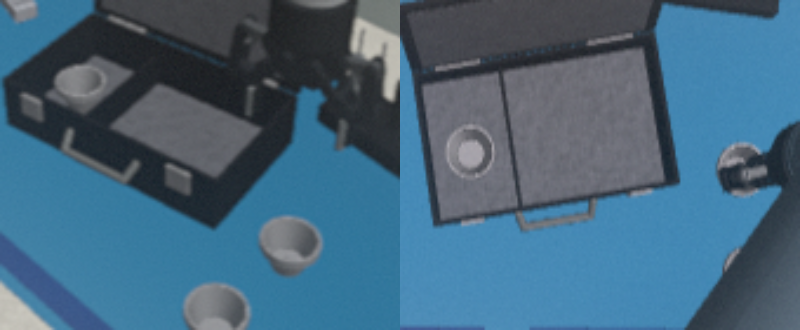

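```bash
python3 - <<'E'
from h import *
b=snap("top")
g=cv2.cvtColor(b['color'],cv2.COLOR_BGR2GRAY)[190:230,290:330]
c=cv2.HoughCircles(cv2.resize(g,None,fx=4,fy=4,interpolation=2),cv2.HOUGH_GRADIENT,1,50,param1=80,param2=20,minRadius=36,maxRadius=50)
for u,v,r in c[0]: print(u,v,r,world(b,290+u/4-.4,190+v/4-.4,.048))
plan((.4905,-.310,.013,-80.5))
E
```

```text
80.5 82.5 39.1 [0.50751047 0.04845552 0.048     ]
t 10.42 tcp [ 0.4832 -0.3041  0.1671] yaw -76.1 gap 0.0854 q7 -0.51 F [ 0.5 -0.5  0.4]
(0.4905, -0.31, 0.013, -80.5) -> [ 0.0147 -0.0117 -0.3082] -0.0243
```

Emit:
carry_out(deltas="0.011 -0.01 -0.1 -0.01;0.011 -0.01 -0.2 -0.01;0.011 -0.01 -0.27 -0.01;0.011 -0.01 -0.307 -0.01;0.011 -0.01 -0.307 -0.01;0.011 -0.01 -0.307 -0.01;0.011 -0.01 -0.307 -0.01")

```text
t: 11.0
tool_pos: [0.4903, -0.3105, 0.0165]
tcp_rot: [3.123, 0.327, 0.002]
contact_force: [-0.2, -0.4, 0.3]
finger_gap: 0.0854
gripper_force: 0.0
```

Emit:
carry_out(deltas="0 0 0 0;0 0 0 0;0 0 0 0;0 0 0 0;0 0 0 0;0 0 0 0", jaw=0.76, force=20)

```text
t: 11.5
tool_pos: [0.4899, -0.3098, 0.0154]
tcp_rot: [3.124, 0.326, 0.001]
contact_force: [-0.6, -0.1, 2.0]
finger_gap: 0.0647
gripper_force: 0.9
```

```bash
python3 - <<'E'
from h import *
plan((.4905,-.310,.013,9.5))
E
```

```text
t 11.5 tcp [ 0.4899 -0.3098  0.0154] yaw -78.1 gap 0.0647 q7 -0.41 F [-0.6 -0.1  2. ]
(0.4905, -0.31, 0.013, 9.5) -> [ 0.0013 -0.0005 -0.0048] 0.4866
```

Emit:
carry_out(deltas="0 0 0 0;0 0 0 0;0 0 -0.004 0;0 0 -0.004 0.487;0 0 -0.004 0.487;0 0 -0.004 0.487;0 0 -0.004 0.487;0 0 -0.004 0.487;0 0 -0.004 0.487;0 0 -0.004 0.487;0 0 -0.004 0.487;0 0 -0.004 0.487", jaw=1)

```text
t: 12.5
tool_pos: [0.4893, -0.3096, 0.0127]
tcp_rot: [-2.464, -1.949, 0.0]
contact_force: [-0.1, -0.1, -0.9]
finger_gap: 0.0856
gripper_force: 0.0
```

Emit:
carry_out(deltas="0 0 0 0.13;0 0 0 0.13;0 0 0 0.13;0 0 0 0.13;0 0 0 0.13")

```text
t: 12.92
tool_pos: [0.4892, -0.3098, 0.0128]
tcp_rot: [-2.024, -2.402, -0.0]
contact_force: [-0.3, -0.5, 0.1]
finger_gap: 0.0851
gripper_force: 0.0
```

```bash
python3 - <<'E'
from h import *
plan((.4905,-.310,.013,9.5))
E
```

```text
t 12.92 tcp [ 0.4892 -0.3098  0.0128] yaw 9.8 gap 0.0851 q7 0.75 F [-0.3 -0.5  0.1]
(0.4905, -0.31, 0.013, 9.5) -> [ 0.0027 -0.0004  0.0005] -0.0016
```

Emit:
carry_out(deltas="0 0 0 0;0 0 0 0;0 0 0 0;0 0 0 0;0 0 0 0;0 0 0 0;0 0 0 0;0 0 0 0", jaw=0.6, force=30)

```text
t: 13.58
tool_pos: [0.4895, -0.3097, 0.0137]
tcp_rot: [2.026, 2.401, -0.0]
contact_force: [-1.7, 1.5, 8.3]
finger_gap: 0.0633
gripper_force: 30.8
```

Emit:
carry_out(deltas="0 0 0.1 0;0 0 0.18 0;0 0 0.32 0;0.04 0.3 0.32 0;0.04 0.72 0.32 0;0.04 0.72 0.32 0;0.04 0.72 0.32 0;0.04 0.72 0.32 0;0.04 0.72 0.32 0;0.04 0.72 0.32 0;0.04 0.72 0.32 0;0.04 0.72 0.32 0")

```text
t: 14.58
tool_pos: [0.509, 0.0549, 0.1733]
tcp_rot: [-2.021, -2.404, -0.002]
contact_force: [-0.3, 0.5, -1.3]
finger_gap: 0.0624
gripper_force: 33.0
```

Emit:
carry_out(deltas="0 0 0 0;0 0 0 0;0 0 0 0")

```text
t: 14.83
tool_pos: [0.5092, 0.0495, 0.1727]
tcp_rot: [2.026, 2.401, -0.002]
contact_force: [0.6, -0.6, -0.6]
finger_gap: 0.0628
gripper_force: 33.0
```

```bash
python3 - <<'E'
from h import *
plan((.510,.0504,.045,9.6),(.510,.0504,.031,9.6))
E
```

```text
t 14.83 tcp [0.5092 0.0495 0.1727] yaw 9.7 gap 0.0628 q7 -0.0 F [ 0.6 -0.6 -0.6]
(0.51, 0.0504, 0.045, 9.6) -> [ 0.0016  0.0019 -0.2555] -0.0005
(0.51, 0.0504, 0.031, 9.6) -> [ 0.0016  0.0019 -0.2835] -0.0005
```

Emit:
carry_out(deltas="0.001 0 -0.08 0;0.001 0 -0.16 0;0.001 0 -0.21 0;0.001 0 -0.24 0;0.001 0 -0.25 0;0.001 0 -0.26 0;0.001 0 -0.268 0;0.001 0 -0.274 0;0.001 0 -0.274 0")

```text
t: 15.58
tool_pos: [0.5104, 0.0501, 0.0363]
tcp_rot: [2.025, 2.401, 0.001]
contact_force: [-0.2, -0.1, -0.4]
finger_gap: 0.0629
gripper_force: 33.3
```

Emit:
carry_out(deltas="0 0 -0.003 0;0 0 -0.006 0;0 0 -0.008 0;0 0 -0.008 0")

```text
t: 15.92
tool_pos: [0.51, 0.0504, 0.0321]
tcp_rot: [2.024, 2.402, 0.0]
contact_force: [0.5, -0.7, -1.2]
finger_gap: 0.0631
gripper_force: 33.3
```

Emit:
carry_out(deltas="0 0 -0.001 0;0 0 -0.001 0;0 0 -0.001 0;0 0 -0.001 0;0 0 0.05 0;0 0 0.15 0;0 0 0.28 0;0 0 0.28 0;0 0 0.28 0;0 0 0.28 0", jaw=1)

```text
t: 16.75
tool_pos: [0.5114, 0.0506, 0.174]
tcp_rot: [2.023, 2.4, 0.005]
contact_force: [-0.0, 0.3, -1.2]
finger_gap: 0.0855
gripper_force: 0.0
```

Emit:
carry_out(deltas="-0.1 -0.73 0 -0.48;-0.1 -0.73 0 -0.48;-0.1 -0.73 0 -0.48;-0.1 -0.73 0 -0.48;-0.1 -0.73 0 -0.48;-0.1 -0.73 0 -0.48;-0.29 -0.73 0 -0.48;-0.29 -0.73 0 -0.48;-0.29 -0.73 0 -0.48;-0.29 -0.73 0 -0.48;-0.29 -0.73 0 -0.48;-0.29 -0.73 0 -0.48")

```text
t: 17.75
tool_pos: [0.3617, -0.3161, 0.1707]
tcp_rot: [-3.12, -0.359, 0.005]
contact_force: [1.1, 0.3, -0.3]
finger_gap: 0.085
gripper_force: 0.0
```

Emit:
carry_out(deltas="0 0 0 -0.03;0 0 0 -0.03;0 0 0 -0.03")

```text
t: 18.0
tool_pos: [0.3643, -0.3141, 0.1709]
tcp_rot: [-3.132, -0.235, 0.004]
contact_force: [-0.6, 0.6, 0.6]
finger_gap: 0.0854
gripper_force: 0.0
```

```bash
python3 - <<'E'
from h import *
plan((.365,-.315,.013,-80.5))
b=snap("top");cv2.imwrite("pics/t5.png",cv2.resize(b['color'][120:295,160:480],(800,438)))
E
```

```text
t 18.0 tcp [ 0.3643 -0.3141  0.1709] yaw -81.4 gap 0.0854 q7 -0.58 F [-0.6  0.6  0.6]
(0.365, -0.315, 0.013, -80.5) -> [ 0.0014 -0.0018 -0.3158] 0.0051
```

View pics/t5.png

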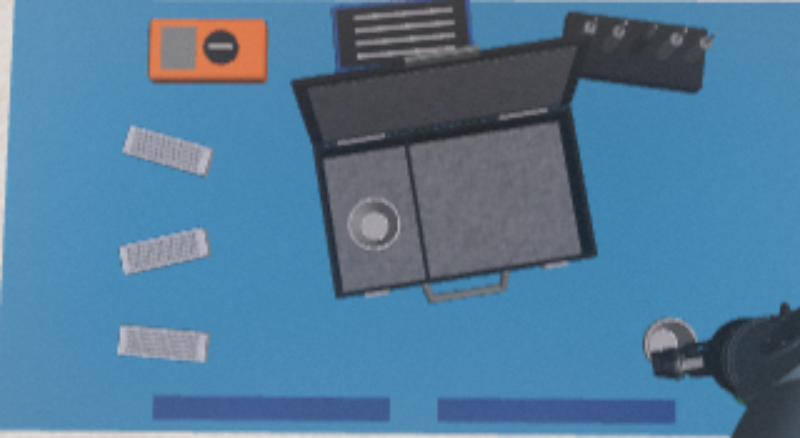

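Top view shows the two cups nested in the small bay at crop (374,222), three drives unmoved on the left, and the last cup at (668,342) under the gripper.

Emit:
carry_out(deltas="0 -0.001 -0.1 0;0 -0.001 -0.2 0;0 -0.001 -0.27 0;0 -0.001 -0.312 0;0 -0.001 -0.312 0;0 -0.001 -0.312 0;0 -0.001 -0.312 0")

```text
t: 18.63
tool_pos: [0.3657, -0.316, 0.0173]
tcp_rot: [3.132, 0.231, 0.002]
contact_force: [0.2, -0.4, 0.7]
finger_gap: 0.0856
gripper_force: 0.0
```

Emit:
carry_out(deltas="0 0 0 0;0 0 0 0;0 0 0 0;0 0 0 0;0 0 0 0;0 0 0 0", jaw=0.76, force=20)

```text
t: 19.13
tool_pos: [0.3652, -0.3152, 0.0163]
tcp_rot: [3.133, 0.231, 0.001]
contact_force: [0.6, 0.6, -0.2]
finger_gap: 0.0645
gripper_force: 0.0
```

Emit:
carry_out(deltas="0 0 0 0;0 0 0 0;0 0 -0.002 0;0 0 -0.004 0.5;0 0 -0.004 0.5;0 0 -0.004 0.5;0 0 -0.004 0.5;0 0 -0.004 0.5;0 0 -0.004 0.5;0 0 -0.004 0.5;0 0 -0.004 0.5;0 0 -0.004 0.5", jaw=1)

```text
t: 20.13
tool_pos: [0.3649, -0.3151, 0.0139]
tcp_rot: [-2.522, -1.873, 0.0]
contact_force: [-0.5, -0.6, 0.6]
finger_gap: 0.0855
gripper_force: 0.0
```

```bash
python3 - <<'E'
from h import *
plan((.365,-.315,.013,9.6))
E
```

```text
t 20.13 tcp [ 0.3649 -0.3151  0.0139] yaw -16.8 gap 0.0855 q7 0.4 F [-0.5 -0.6  0.6]
(0.365, -0.315, 0.013, 9.6) -> [ 0.0002  0.0003 -0.0017] 0.1466
```

Emit:
carry_out(deltas="0 0 -0.001 0.147;0 0 -0.001 0.147;0 0 -0.001 0.147;0 0 -0.001 0.147;0 0 -0.001 0.147;0 0 -0.001 0.147")

```text
t: 20.63
tool_pos: [0.3648, -0.3152, 0.0134]
tcp_rot: [-2.037, -2.391, -0.0]
contact_force: [-0.5, 0.6, 0.2]
finger_gap: 0.0853
gripper_force: 0.0
```

Emit:
carry_out(deltas="0 0 0 0;0 0 0 0;0 0 0 0;0 0 0 0;0 0 0 0;0 0 0 0;0 0 0 0;0 0 0 0", jaw=0.6, force=30)

```text
t: 21.3
tool_pos: [0.3652, -0.3152, 0.0144]
tcp_rot: [2.035, 2.393, -0.0]
contact_force: [-2.1, 2.2, 13.9]
finger_gap: 0.0635
gripper_force: 29.5
```

Emit:
carry_out(deltas="0 0 0.1 0;0 0 0.18 0;0 0 0.34 0;0 0.2 0.34 0;0 0.4 0.34 0;0.15 0.72 0.34 0;0.29 0.73 0.34 0;0.29 0.73 0.34 0;0.29 0.73 0.34 0;0.29 0.73 0.34 0;0.29 0.73 0.34 0;0.29 0.73 0.34 0")

```text
t: 22.3
tool_pos: [0.4957, 0.0251, 0.1816]
tcp_rot: [-2.035, -2.393, 0.0]
contact_force: [1.4, -1.1, 0.9]
finger_gap: 0.0623
gripper_force: 32.9
```

Emit:
carry_out(deltas="0.29 0.73 0 0;0 0 0 0;0 0 0 0;0 0 0 0")

```text
t: 22.63
tool_pos: [0.4944, 0.0222, 0.1809]
tcp_rot: [-2.035, -2.392, 0.003]
contact_force: [-1.7, 0.9, -0.3]
finger_gap: 0.0623
gripper_force: 33.1
```

```bash
python3 - <<'E'
from h import *
plan((.510,.0504,.045,9.6),(.510,.0504,.0437,9.6))
E
```

```text
t 22.63 tcp [0.4944 0.0222 0.1809] yaw 9.2 gap 0.0623 q7 -0.08 F [-1.7  0.9 -0.3]
(0.51, 0.0504, 0.045, 9.6) -> [ 0.0313  0.0564 -0.2719] 0.0021
(0.51, 0.0504, 0.0437, 9.6) -> [ 0.0313  0.0564 -0.2745] 0.0021
```

Emit:
carry_out(deltas="0.031 0.057 0 0.002;0.031 0.057 -0.08 0.002;0.031 0.057 -0.16 0.002;0.031 0.057 -0.2 0.002;0.031 0.057 -0.23 0.002;0.031 0.057 -0.245 0.002;0.031 0.057 -0.255 0.002;0.031 0.057 -0.262 0.002;0.031 0.057 -0.262 0.002")

```text
t: 23.38
tool_pos: [0.5112, 0.0515, 0.0508]
tcp_rot: [2.026, 2.4, 0.001]
contact_force: [-0.5, 0.2, -1.1]
finger_gap: 0.0625
gripper_force: 33.3
```

Emit:
carry_out(deltas="0 0 -0.003 0;0 0 -0.006 0;0 0 -0.009 0;0 0 -0.009 0")

```text
t: 23.72
tool_pos: [0.5109, 0.0514, 0.0462]
tcp_rot: [2.026, 2.401, 0.0]
contact_force: [0.4, -0.3, -0.0]
finger_gap: 0.0621
gripper_force: 33.5
```

Release after a final 1.5 mm, rise, and go over toward the drives side.

Emit:
carry_out(deltas="-0.001 -0.001 -0.003 0;-0.001 -0.001 -0.004 0;-0.001 -0.001 -0.004 0")

```text
t: 23.97
tool_pos: [0.5107, 0.0511, 0.0447]
tcp_rot: [2.026, 2.401, 0.001]
contact_force: [-3.3, -0.5, 6.3]
finger_gap: 0.0625
gripper_force: 35.8
```

Emit:
carry_out(deltas="0 0 0 0;0 0 0 0;0 0 0 0;0 0 0 0;0 0 0.05 0;0 0 0.15 0;0 0 0.26 0;0 0.2 0.26 0;0 0.4 0.26 0;0 0.4 0.26 0;0 0.4 0.26 0;0 0.4 0.26 0", jaw=1)

```text
t: 24.97
tool_pos: [0.5097, 0.2543, 0.1745]
tcp_rot: [-2.024, -2.402, -0.002]
contact_force: [0.5, -0.3, 0.7]
finger_gap: 0.0854
gripper_force: 0.0
```

```bash
python3 - <<'E'
from h import *
b=snap("top");k,cs=blobs(b,(165,150,290,292))
for c in cs: print(np.round(drive(b,c),4), cv2.boundingRect(c))
W=cloud(b)
m=(abs(W[...,0]-.509)<.05)&(abs(W[...,1]-.05)<.05)
print("stack top",np.nanpercentile(W[...,2][m],[50,90,97,100]).round(3))
P=W[m&(W[...,2]>.066)];print(len(P),P.mean(0).round(4),P.min(0).round(3),P.max(0).round(3))
a=snap("side")
cv2.imwrite("pics/c6.png",np.hstack([cv2.resize(a['color'][170:250,260:380],(480,320)),cv2.resize(b['color'][170:250,280:350],(280,320))]))
plan((.477,.315,.004,13.4),(.605,.314,.004,-15.6))
E
```

```text
[5.752000e-01 4.345000e-01 1.991000e-01 1.423000e-01 1.463876e+02] (165, 158, 59, 67)
stack top [0.009 0.068 0.073 0.079]
114 [0.5067 0.053  0.0709] [0.46  0.02  0.066] [0.54  0.098 0.079]
t 25.07 tcp [0.5088 0.2594 0.1749] yaw 10.2 gap 0.0854 q7 -0.51 F [-0.7 -0.  -1. ]
(0.477, 0.315, 0.004, 13.4) -> [-0.0635  0.1112 -0.3417] 0.0176
(0.605, 0.314, 0.004, -15.6) -> [ 0.1925  0.1092 -0.3417] -0.1435
```

View pics/c6.png

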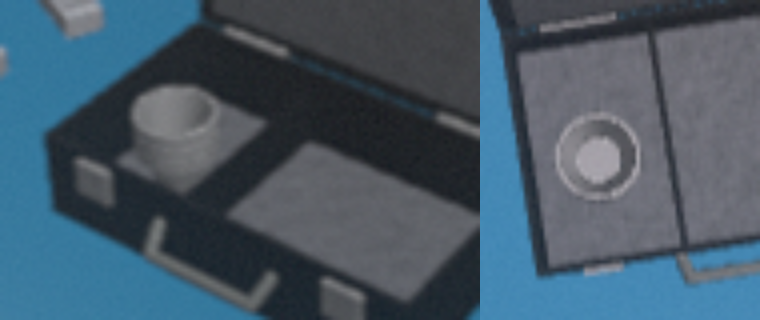

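The three cups are nested upright and level; stack top about 72 mm. The arm hides the drives from above, so I check them in the side view.

```bash
cat >> h.py <<'E'
def sidedrives(s):
    k,cs=blobs(s,(195,150,290,215))
    for c in cs:
        r=drive(s,c); print("side",np.round(r,4),cv2.boundingRect(c))
E
python3 - <<'E'
from h import *
sidedrives(dict(np.load("side0.npz")));print();sidedrives(snap("side"))
E
```

```text
side [3.55300e-01 2.98200e-01 1.35000e-01 3.89000e-02 8.27675e+01] (206, 186, 25, 23)
side [4.668000e-01 3.002000e-01 1.285000e-01 5.300000e-02 1.034666e+02] (231, 174, 30, 18)
side [5.95400e-01 2.98100e-01 1.35800e-01 3.98000e-02 7.21832e+01] (265, 159, 21, 20)
side [  0.4683   0.5071   0.1844   0.1409 134.2842] (195, 150, 48, 21)

side [3.55200e-01 2.98200e-01 1.35100e-01 3.92000e-02 8.25894e+01] (206, 186, 25, 23)
side [4.669000e-01 2.998000e-01 1.293000e-01 5.300000e-02 1.034666e+02] (231, 174, 30, 18)
side [5.93900e-01 2.98700e-01 1.35400e-01 4.31000e-02 7.44892e+01] (265, 159, 21, 20)
side [  0.4683   0.5071   0.1844   0.1409 134.2842] (195, 150, 48, 21)
```

Emit:
carry_out(deltas="0.19 0.11 0 -0.143;0.19 0.11 0 -0.143;0.19 0.11 -0.1 -0.143;0.19 0.11 -0.2 -0.143;0.19 0.11 -0.28 -0.143;0.19 0.11 -0.32 -0.143;0.19 0.11 -0.335 -0.143;0.19 0.11 -0.335 -0.143;0.19 0.11 -0.335 -0.143", jaw=0.62, force=40)

```text
t: 25.87
tool_pos: [0.6064, 0.3055, 0.008]
tcp_rot: [2.51, 1.888, 0.002]
contact_force: [0.5, 1.0, 1.4]
finger_gap: 0.0529
gripper_force: 0.0
```

```bash
python3 - <<'E'
from h import *
plan((.605,.314,.004,-15.6))
E
```

```text
t 25.87 tcp [0.6064 0.3055 0.008 ] yaw -16.1 gap 0.0529 q7 -0.94 F [0.5 1.  1.4]
(0.605, 0.314, 0.004, -15.6) -> [-0.0028  0.017  -0.008 ] 0.0028
```

Emit:
carry_out(deltas="-0.003 0.016 -0.006 0.002;-0.003 0.016 -0.006 0.002;-0.003 0.016 -0.006 0.002")

```text
t: 26.12
tool_pos: [0.6047, 0.316, 0.0059]
tcp_rot: [-2.503, -1.899, -0.006]
contact_force: [-0.3, 0.5, 0.0]
finger_gap: 0.0529
gripper_force: 0.0
```

Emit:
carry_out(deltas="0 0 0 0;0 0 0 0;0 0 0 0;0 0 0 0;0 0 0 0;0 0 0 0;0 0 0 0;0 0 0 0", jaw=0.3)

```text
t: 26.78
tool_pos: [0.604, 0.3139, 0.0038]
tcp_rot: [2.504, 1.897, 0.0]
contact_force: [0.2, -1.9, 3.4]
finger_gap: 0.0255
gripper_force: 1.8
```

Emit:
carry_out(deltas="0 0 0.1 0;0 0 0.2 0;0 0 0.3 0;0 0 0.3 0;0 0 0.3 0")

```text
t: 27.2
tool_pos: [0.6075, 0.3164, 0.1607]
tcp_rot: [2.503, 1.896, 0.018]
contact_force: [0.4, 0.7, 0.1]
finger_gap: 0.0256
gripper_force: 0.0
```

```bash
python3 - <<'E'
from h import *
C=np.array([.533,-.048]);a=np.radians(9.45);R=np.array([[np.cos(a),-np.sin(a)],[np.sin(a),np.cos(a)]])
for p in((-.042,-.0555),(.028,-.0555)): print((C+R@p).round(4))
# lid angle from depth
b=snap("side");W=cloud(b);Q=(W[...,:2]-C)@R
m=(Q[...,0]>.085)&(Q[...,0]<.2)&(abs(Q[...,1])<.13)&(W[...,2]>.11)&(W[...,2]<.255)
print(m.sum(),[ (round(z,2),np.median(Q[...,0][m&(abs(W[...,2]-z)<.01)]).round(4)) for z in(.12,.16,.2,.24)])
plan((.5007,-.1096,.16,9.5))
E
```

```text
[ 0.5007 -0.1096]
[ 0.5697 -0.0981]
3670 [(0.12, np.float64(0.1048)), (0.16, np.float64(0.1128)), (0.2, np.float64(0.1207)), (0.24, np.float64(0.129))]
t 27.25 tcp [0.6059 0.3154 0.1572] yaw -15.7 gap 0.0256 q7 -0.92 F [-0.4 -0.6 -0.6]
(0.5007, -0.1096, 0.16, 9.5) -> [-0.2104 -0.8501  0.0056] 0.14
```

```bash
python3 - <<'E'
from h import *
a=snap("side");sidedrives(a);b=snap("top")
cv2.imwrite("pics/d7.png",np.hstack([cv2.resize(a['color'][130:220,190:300],(440,360)),cv2.resize(b['color'][150:290,180:300],(310,360))]))
E
```

```text
side [3.55200e-01 2.98200e-01 1.35100e-01 3.92000e-02 8.25894e+01] (206, 186, 25, 23)
side [4.669000e-01 2.998000e-01 1.293000e-01 5.300000e-02 1.034666e+02] (231, 174, 30, 18)
side [5.93900e-01 2.98900e-01 1.34900e-01 4.31000e-02 7.44892e+01] (265, 159, 21, 20)
side [  0.4683   0.5071   0.1844   0.1409 134.2842] (195, 150, 48, 21)
```

View pics/d7.png

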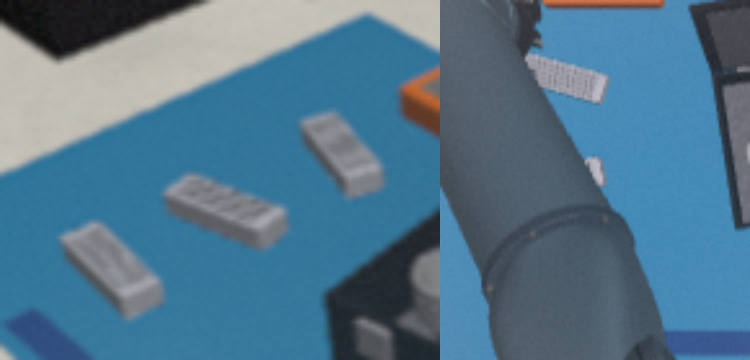

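```bash
python3 - <<'E'
from h import *
a=snap("side");W=cloud(a);st=ctrl.state();p=st['tool_pos']
m=(abs(W[...,0]-p[0])<.06)&(abs(W[...,1]-p[1])<.06)&(W[...,2]>.06)
P=W[m];i=np.argsort(P[:,2])[:25];print(p.round(4),st['finger_gap'],len(P));print((P[i][::3]-p).round(4))
vu=np.argwhere(m);print(vu.min(0),vu.max(0))
u0,v0=vu.min(0)[1],vu.min(0)[0]
cv2.imwrite("pics/g8.png",cv2.resize(a['color'][60:200,200:320],(600,700))[:600])
c=np.array(a['R'])@p+a['t'];print("tcp px",c[0]/c[2]*a['fx']+a['cx'],c[1]/c[2]*a['fy']+a['cy'])
E
```

```text
[0.6028 0.3134 0.1519] 0.025453073651378538 2574
[[ 0.0155  0.0014  0.02  ]
 [ 0.0138 -0.0118  0.0216]
 [-0.0186 -0.0042  0.0235]
 [-0.0192  0.0001  0.0259]
 [ 0.0132 -0.0189  0.0281]
 [-0.0176 -0.0092  0.0286]
 [ 0.0234 -0.0119  0.0294]
 [-0.022   0.0124  0.03  ]
 [-0.023  -0.0001  0.0311]]
[  2 243] [131 288]
tcp px 271.245830110661 133.9142058911165
```

View pics/g8.png

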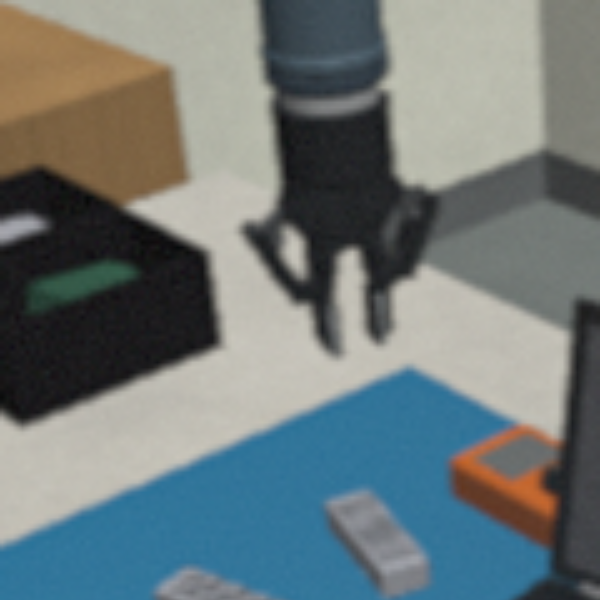

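Emit:
carry_out(deltas="0 0 -0.06 0;0 0 -0.13 0;0 0 -0.2 0;0 0 -0.26 0;0 0 -0.29 0;0 0 -0.305 0;0 0 -0.315 0;0 0 -0.322 0;0 0 -0.322 0", jaw=0.62)

```text
t: 28.15
tool_pos: [0.6045, 0.3145, -0.0067]
tcp_rot: [2.504, 1.897, 0.002]
contact_force: [-0.3, 0.7, -0.7]
finger_gap: 0.0528
gripper_force: 0.0
```

Emit:
carry_out(deltas="0 0 0 0;0 0 0 0;0 0 0 0;0 0 0 0;0 0 0 0;0 0 0 0", jaw=0.3)

```text
t: 28.65
tool_pos: [0.6051, 0.3146, -0.0057]
tcp_rot: [2.504, 1.897, 0.004]
contact_force: [-0.8, -0.6, 7.8]
finger_gap: 0.0348
gripper_force: 41.0
```

Emit:
carry_out(deltas="0 0 0.08 0;0 0 0.16 0;-0.1 0 0.25 0;-0.2 -0.1 0.35 0.14;-0.3 -0.33 0.35 0.14;-0.3 -0.33 0.35 0.14;-0.3 -0.33 0.35 0.14;-0.3 -0.6 0.35 0.14;-0.3 -0.6 0.35 0.14;-0.3 -0.6 0.35 0.14;-0.2 -0.8 0.35 0.14;-0.2 -0.8 0.35 0.14")

```text
t: 29.65
tool_pos: [0.483, -0.0135, 0.1664]
tcp_rot: [2.029, 2.398, -0.0]
contact_force: [1.7, 0.5, -1.4]
finger_gap: 0.0346
gripper_force: 41.0
```

Emit:
carry_out(deltas="0.12 -0.1 0 0;0.12 -0.1 0 0;0.12 -0.1 0 0;0.12 -0.1 0 0;0.12 -0.1 0 0")

```text
t: 30.07
tool_pos: [0.5431, -0.0611, 0.1654]
tcp_rot: [-2.029, -2.397, 0.001]
contact_force: [0.2, -0.8, -2.0]
finger_gap: 0.035
gripper_force: 41.1
```

```bash
python3 - <<'E'
from h import *
plan((.5697,-.0981,.16,9.5),(.5697,-.0981,.0005,9.5))
E
```

```text
t 30.07 tcp [ 0.5431 -0.0611  0.1654] yaw 9.5 gap 0.035 q7 0.09 F [ 0.2 -0.8 -2. ]
(0.5697, -0.0981, 0.16, 9.5) -> [ 0.0532 -0.0741 -0.0109] -0.0001
(0.5697, -0.0981, 0.0005, 9.5) -> [ 0.0532 -0.0741 -0.3299] -0.0001
```

Emit:
carry_out(deltas="0.053 -0.074 0 0;0.053 -0.074 0 0;0.053 -0.074 -0.1 0;0.053 -0.074 -0.18 0;0.053 -0.074 -0.24 0;0.053 -0.074 -0.28 0;0.053 -0.074 -0.305 0;0.053 -0.074 -0.318 0;0.053 -0.074 -0.324 0;0.053 -0.074 -0.327 0;0.053 -0.074 -0.327 0")

```text
t: 30.98
tool_pos: [0.5714, -0.0985, 0.0034]
tcp_rot: [2.028, 2.397, 0.002]
contact_force: [-0.5, -0.3, -1.5]
finger_gap: 0.0347
gripper_force: 41.1
```

Emit:
carry_out(deltas="0 0 -0.002 0;0 0 -0.003 0;0 0 -0.003 0")

```text
t: 31.23
tool_pos: [0.5708, -0.0987, 0.0014]
tcp_rot: [2.029, 2.397, 0.001]
contact_force: [-0.1, 0.6, -2.5]
finger_gap: 0.0346
gripper_force: 41.1
```

Emit:
carry_out(deltas="0 0 -0.002 0;0 0 -0.002 0;0 0 -0.002 0;0 0 -0.002 0;0 0 -0.002 0;0 0 0.04 0;0 0 0.12 0;0 0 0.2 0;0 0 0.33 0;0 0 0.33 0;0 0 0.33 0;0 0 0.33 0", jaw=0.55)

```text
t: 32.23
tool_pos: [0.5714, -0.0987, 0.1672]
tcp_rot: [2.028, 2.395, 0.003]
contact_force: [0.5, 0.3, -0.3]
finger_gap: 0.0468
gripper_force: 0.0
```

Emit:
carry_out(deltas="-0.19 0.2 0 0;-0.19 0.2 0 0;-0.19 0.2 0 0;-0.19 0.6 0 0;-0.19 0.6 0 0;-0.19 0.6 0 0;-0.19 0.6 0 0;-0.19 0.6 0 0;-0.19 0.6 0 0;-0.19 0.6 0 0;-0.19 0.6 0 0;-0.19 0.6 0 0")

```text
t: 33.23
tool_pos: [0.475, 0.1993, 0.1647]
tcp_rot: [-2.032, -2.395, 0.004]
contact_force: [1.0, -0.2, 0.7]
finger_gap: 0.0471
gripper_force: 0.0
```

```bash
python3 - <<'E'
from h import *
a=snap("side");sidedrives(a)
b=snap("top");W=cloud(b);C=np.array([.533,-.048]);t=np.radians(9.45);R=np.array([[np.cos(t),-np.sin(t)],[np.sin(t),np.cos(t)]])
Q=(W[...,:2]-C)@R
m=(Q[...,0]<.08)&(Q[...,0]>-.08)&(Q[...,1]<.035)&(Q[...,1]>-.145)&(W[...,2]>.022)&(W[...,2]<.045)
k=np.argwhere(m);print(len(k),np.median(W[...,2][m]));r=cv2.minAreaRect(Q[m].astype(np.float32));print(r)
plan((.477,.315,.16,13.4),(.477,.315,-.008,13.4))
E
```

```text
side [3.55300e-01 2.98200e-01 1.35000e-01 3.89000e-02 8.27675e+01] (206, 186, 25, 23)
side [4.669000e-01 2.998000e-01 1.293000e-01 5.300000e-02 1.034666e+02] (231, 174, 30, 18)
side [  0.4683   0.5071   0.1844   0.1409 134.2842] (195, 150, 48, 21)
397 0.030131542082158094
((0.02796170860528946, -0.053343456238508224), (0.10944709926843643, 0.036709628999233246), 89.95618438720703)
t 33.33 tcp [0.4755 0.1994 0.1652] yaw 9.3 gap 0.0467 q7 -0.47 F [-0.9 -0.1  0.1]
(0.477, 0.315, 0.16, 13.4) -> [ 0.003   0.2311 -0.0105] 0.0225
(0.477, 0.315, -0.008, 13.4) -> [ 0.003   0.2311 -0.3465] 0.0225
```

Emit:
carry_out(deltas="0.003 0.231 0 0.022;0.003 0.231 0 0.022;0.003 0.231 0 0.022;0.003 0.231 -0.1 0.022;0.003 0.231 -0.18 0.022;0.003 0.231 -0.26 0.022;0.003 0.231 -0.3 0.022;0.003 0.231 -0.32 0.022;0.003 0.231 -0.335 0.022;0.003 0.231 -0.344 0.022;0.003 0.231 -0.344 0.022;0.003 0.231 -0.344 0.022", jaw=0.64)

```text
t: 34.33
tool_pos: [0.478, 0.3175, -0.0048]
tcp_rot: [1.946, 2.465, 0.004]
contact_force: [-0.2, -0.2, -0.3]
finger_gap: 0.0548
gripper_force: 0.0
```

Emit:
carry_out(deltas="0 0 0 0;0 0 0 0;0 0 0 0;0 0 0 0;0 0 0 0;0 0 0 0;0 0 0 0", jaw=0.3)

```text
t: 34.92
tool_pos: [0.4779, 0.3176, -0.0047]
tcp_rot: [1.945, 2.466, 0.003]
contact_force: [-1.0, -1.0, 6.9]
finger_gap: 0.0346
gripper_force: 40.0
```

Emit:
carry_out(deltas="0 0 0.08 0;0 0 0.16 0;0 0 0.25 0;0 0 0.34 0;0.03 -0.7 0.34 -0.024;0.03 -0.7 0.34 -0.024;0.03 -0.7 0.34 -0.024;0.03 -0.7 0.34 -0.024;0.03 -0.7 0.34 -0.024;0.03 -0.7 0.34 -0.024;0.03 -0.7 0.34 -0.024;0.03 -0.7 0.34 -0.024")

```text
t: 35.92
tool_pos: [0.4909, -0.018, 0.1643]
tcp_rot: [2.036, 2.391, 0.001]
contact_force: [1.6, -1.1, -1.9]
finger_gap: 0.0347
gripper_force: 41.1
```

Emit:
carry_out(deltas="0.016 -0.16 0 0;0.016 -0.16 0 0;0.016 -0.16 0 0;0.016 -0.16 0 0;0.016 -0.16 0 0")

```text
t: 36.33
tool_pos: [0.4991, -0.0953, 0.1638]
tcp_rot: [2.037, 2.392, 0.001]
contact_force: [0.5, 0.0, -1.3]
finger_gap: 0.0347
gripper_force: 41.1
```

```bash
python3 - <<'E'
from h import *
plan((.5007,-.1096,.0013,9.5))
E
```

```text
t 36.33 tcp [ 0.4991 -0.0953  0.1638] yaw 9.2 gap 0.0347 q7 0.15 F [ 0.5  0.  -1.3]
(0.5007, -0.1096, 0.0013, 9.5) -> [ 0.0031 -0.0286 -0.325 ] 0.0019
```

Emit:
carry_out(deltas="0.003 -0.028 0 0.002;0.003 -0.028 -0.08 0.002;0.003 -0.028 -0.15 0.002;0.003 -0.028 -0.22 0.002;0.003 -0.028 -0.27 0.002;0.003 -0.028 -0.3 0.002;0.003 -0.028 -0.313 0.002;0.003 -0.028 -0.319 0.002;0.003 -0.028 -0.322 0.002;0.003 -0.028 -0.323 0.002")

```text
t: 37.17
tool_pos: [0.5097, -0.1072, 0.0057]
tcp_rot: [2.017, 2.393, 0.017]
contact_force: [12.8, 2.8, 4.0]
finger_gap: 0.0342
gripper_force: 46.3
```

Emit:
carry_out(deltas="0 0 -0.002 0;0 0 -0.003 0;0 0 -0.003 0")

```text
t: 37.42
tool_pos: [0.5105, -0.1068, 0.0038]
tcp_rot: [2.016, 2.393, 0.019]
contact_force: [14.6, 1.0, 3.3]
finger_gap: 0.0344
gripper_force: 46.4
```

Emit:
carry_out(deltas="0 0 -0.002 0;0 0 -0.002 0;0 0 -0.002 0;0 0 -0.002 0;0 0 -0.002 0;0 0 0.04 0;0 0 0.12 0;0 0 0.2 0;0 0 0.33 0;0 0 0.33 0;0 0 0.33 0;0 0 0.33 0", jaw=0.55)

```text
t: 38.42
tool_pos: [0.5021, -0.1082, 0.1673]
tcp_rot: [2.024, 2.398, 0.004]
contact_force: [-0.2, -0.3, -0.2]
finger_gap: 0.0469
gripper_force: 0.0
```

Emit:
carry_out(deltas="-0.15 0.2 0 0;-0.15 0.2 0 0;-0.15 0.6 0 0;-0.15 0.6 0 0;-0.15 0.6 0 0;-0.15 0.6 0 0;-0.15 0.6 0 0;-0.15 0.6 0 0;-0.15 0.6 0 0;-0.15 0.6 0 0;-0.15 0.6 0 0;-0.15 0.6 0 0")

```text
t: 39.42
tool_pos: [0.4252, 0.1886, 0.1647]
tcp_rot: [-2.031, -2.396, 0.003]
contact_force: [0.3, 0.2, 0.1]
finger_gap: 0.0468
gripper_force: 0.0
```

```bash
cat >> h.py <<'E'
C=np.array([.533,-.048]);_t=np.radians(9.45);RC=np.array([[np.cos(_t),-np.sin(_t)],[np.sin(_t),np.cos(_t)]])
def bay(b,lo=.022,hi=.045):
    W=cloud(b);Q=(W[...,:2]-C)@RC
    m=(abs(Q[...,0])<.08)&(Q[...,1]<.035)&(Q[...,1]>-.145)&(W[...,2]>lo)&(W[...,2]<hi)
    for c in cv2.findContours(m.astype(np.uint8),0,2)[0]:
        if cv2.contourArea(c)<60: continue
        k=np.zeros(m.shape,np.uint8);cv2.drawContours(k,[c],-1,1,-1);k=(k>0)&m
        print("bay",cv2.minAreaRect(Q[k].astype(np.float32)),np.median(W[...,2][k]))
E
python3 - <<'E'
from h import *
a=snap("side");sidedrives(a);b=snap("top");bay(b)
plan((.3615,.313,.16,-4.7),(.3615,.313,-.008,-4.7))
E
```

```text
side [3.55200e-01 2.98200e-01 1.35100e-01 3.92000e-02 8.25894e+01] (206, 186, 25, 23)
side [ 0.4811  0.5222  0.1476  0.1454 60.377 ] (195, 150, 40, 21)
bay ((-0.03162699192762375, -0.054214347153902054), (0.03606652468442917, 0.10997766256332397), 0.3563969135284424) 0.029588459559565627
bay ((0.027865547686815262, -0.0534014031291008), (0.035976581275463104, 0.10999879986047745), 0.21650196611881256) 0.02965756012487713
t 39.52 tcp [0.4256 0.1886 0.1651] yaw 9.4 gap 0.047 q7 -0.51 F [-0.1 -0.2 -0.5]
(0.3615, 0.313, 0.16, -4.7) -> [-0.1282  0.2488 -0.0101] -0.0783
(0.3615, 0.313, -0.008, -4.7) -> [-0.1282  0.2488 -0.3461] -0.0783
```

Emit:
carry_out(deltas="-0.128 0.249 0 -0.078;-0.128 0.249 0 -0.078;-0.128 0.249 0 -0.078;-0.128 0.249 0 -0.078;-0.128 0.249 -0.1 -0.078;-0.128 0.249 -0.18 -0.078;-0.128 0.249 -0.26 -0.078;-0.128 0.249 -0.3 -0.078;-0.128 0.249 -0.32 -0.078;-0.128 0.249 -0.335 -0.078;-0.128 0.249 -0.344 -0.078;-0.128 0.249 -0.344 -0.078", jaw=0.64)

```text
t: 40.52
tool_pos: [0.3623, 0.3148, -0.0061]
tcp_rot: [2.308, 2.131, 0.002]
contact_force: [-0.4, -0.0, -0.2]
finger_gap: 0.0547
gripper_force: 0.0
```

Emit:
carry_out(deltas="0 0 0 0;0 0 0 0;0 0 0 0;0 0 0 0;0 0 0 0;0 0 0 0;0 0 0 0", jaw=0.3)

```text
t: 41.1
tool_pos: [0.3625, 0.3152, -0.0051]
tcp_rot: [2.308, 2.131, 0.004]
contact_force: [-1.2, -1.6, 6.4]
finger_gap: 0.0347
gripper_force: 40.1
```

Emit:
carry_out(deltas="0 0 0.08 0;0 0 0.16 0;0 0 0.25 0;0.1 0 0.34 0.079;0.24 -0.3 0.34 0.079;0.24 -0.3 0.34 0.079;0.24 -0.3 0.34 0.079;0.27 -0.8 0.34 0.079;0.27 -0.8 0.34 0.079;0.27 -0.8 0.34 0.079;0.27 -0.8 0.34 0.079;0.27 -0.8 0.34 0.079")

```text
t: 42.1
tool_pos: [0.4835, 0.0028, 0.1626]
tcp_rot: [2.025, 2.4, 0.001]
contact_force: [2.0, 0.1, -1.8]
finger_gap: 0.0345
gripper_force: 41.6
```

Emit:
carry_out(deltas="0.03 -0.25 0 0;0.03 -0.25 0 0;0.03 -0.25 0 0;0.03 -0.25 0 0;0.03 -0.25 0 0")

```text
t: 42.52
tool_pos: [0.4983, -0.1234, 0.1622]
tcp_rot: [2.033, 2.394, -0.001]
contact_force: [-0.5, 1.3, -0.8]
finger_gap: 0.0344
gripper_force: 41.6
```

```bash
python3 - <<'E'
from h import *
plan((.511,-.107,.0249,9.6))
E
```

```text
t 42.52 tcp [ 0.4983 -0.1234  0.1622] yaw 9.3 gap 0.0344 q7 0.18 F [-0.5  1.3 -0.8]
(0.511, -0.107, 0.0249, 9.6) -> [ 0.0255  0.0328 -0.2745] 0.0015
```

Emit:
carry_out(deltas="0.026 0.033 0 0.002;0.026 0.033 -0.08 0.002;0.026 0.033 -0.14 0.002;0.026 0.033 -0.19 0.002;0.026 0.033 -0.23 0.002;0.026 0.033 -0.25 0.002;0.026 0.033 -0.26 0.002;0.026 0.033 -0.268 0.002;0.026 0.033 -0.272 0.002;0.026 0.033 -0.272 0.002")

```text
t: 43.35
tool_pos: [0.5122, -0.1034, 0.0263]
tcp_rot: [2.018, 2.407, 0.001]
contact_force: [0.4, -0.9, -1.3]
finger_gap: 0.0346
gripper_force: 41.6
```

Emit:
carry_out(deltas="0 0 -0.002 0;0 0 -0.003 0;0 0 -0.003 0")

```text
t: 43.6
tool_pos: [0.5123, -0.1036, 0.025]
tcp_rot: [2.018, 2.406, 0.001]
contact_force: [-1.2, 0.5, 4.8]
finger_gap: 0.0346
gripper_force: 42.2
```

Emit:
carry_out(deltas="0 0 0 0;0 0 0 0;0 0 0 0;0 0 0 0;0 0 0.04 0;0 0 0.12 0;0 0 0.25 0;0 0 0.25 0;0 0 0.25 0;-0.15 -0.2 0.3 0;-0.15 -0.4 0.3 0;-0.15 -0.4 0.3 0", jaw=0.55)

```text
t: 44.6
tool_pos: [0.4621, -0.216, 0.1653]
tcp_rot: [-2.015, -2.41, 0.0]
contact_force: [0.7, -1.0, -0.1]
finger_gap: 0.0469
gripper_force: 0.0
```

Emit:
carry_out(deltas="-0.02 -0.25 0.1 0;-0.02 -0.25 0.1 0;-0.02 -0.25 0.1 0;-0.02 -0.25 0.1 0", jaw=0)

```text
t: 44.93
tool_pos: [0.4514, -0.3489, 0.2171]
tcp_rot: [2.025, 2.395, -0.005]
contact_force: [0.4, -1.7, 0.0]
finger_gap: 0.0004
gripper_force: 0.0
```

```bash
python3 - <<'E'
from h import *
b=snap("top");bay(b,.045,.065);bay(b)
W=cloud(b);Q=(W[...,:2]-C)@RC
m=(abs(Q[...,0])<.08)&(abs(Q[...,1])<.145); print("max z in case",np.nanpercentile(W[...,2][m],[99,99.9,100]))
k=m&(Q[...,1]>.06)&(W[...,2]>.062);print("cup top",np.median(W[...,2][k]),Q[k].mean(0))
cv2.imwrite("pics/t9.png",cv2.resize(b['color'][120:295,160:480],(800,438)))
plan()
E
```

```text
bay ((-0.030747493728995323, -0.050830475986003876), (0.03597556799650192, 0.1105957180261612), 0.8466219902038574) 0.0538247244928923
bay ((0.027730517089366913, -0.05330537632107735), (0.036316849291324615, 0.10923822224140167), 0.12407359480857849) 0.02976769074735863
max z in case [0.07080016 0.07497139 0.0779732 ]
cup top 0.06906086365539797 [-0.00656399  0.10095042]
t 44.98 tcp [ 0.4517 -0.3477  0.2167] yaw 9.6 gap -0.0001 q7 0.64 F [ 0.  -2.4  1.5]
```

View pics/t9.png

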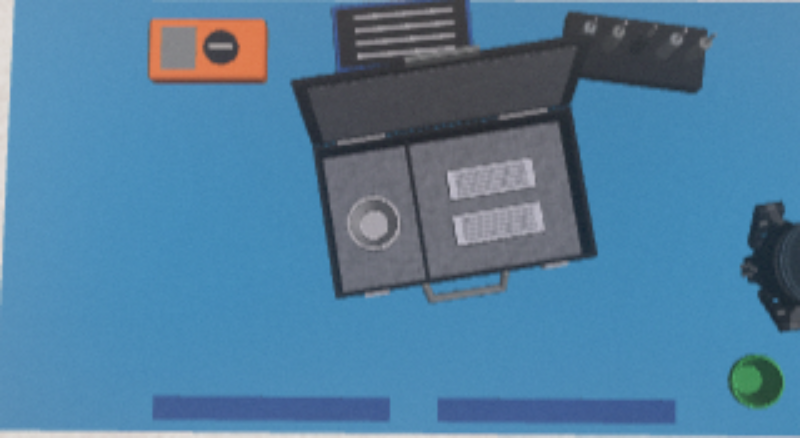

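The load is right: three drives (one stacked, top 54 mm), cups nested at crop (374,222), bystanders in place. Now the lid.

```bash
python3 - <<'E'
from h import *
def wp(th,rho=.16,off=.010):
    x=.093-rho*np.cos(th)+.008*np.sin(th)+off; z=.0765+rho*np.sin(th)+.008*np.cos(th)-.018
    return (*(C+RC@[x,0]).round(4),round(z,4))
print(wp(1.95,off=.055))
for th in np.arange(1.9,-.01,-.1): print(round(th,2),wp(th))
plan((.45,-.2,.35,9.5),(.72,-.016,.35,9.5))
E
```

```text
(np.float64(0.7447), np.float64(-0.0128), np.float64(0.2042))
1.9 (np.float64(0.6931), np.float64(-0.0214), np.float64(0.2073))
1.8 (np.float64(0.6781), np.float64(-0.0238), np.float64(0.2125))
1.7 (np.float64(0.6628), np.float64(-0.0264), np.float64(0.2161))
1.6 (np.float64(0.6471), np.float64(-0.029), np.float64(0.2182))
1.5 (np.float64(0.6313), np.float64(-0.0316), np.float64(0.2187))
1.4 (np.float64(0.6156), np.float64(-0.0343), np.float64(0.2175))
1.3 (np.float64(0.6), np.float64(-0.0369), np.float64(0.2148))
1.2 (np.float64(0.5848), np.float64(-0.0394), np.float64(0.2105))
1.1 (np.float64(0.57), np.float64(-0.0418), np.float64(0.2047))
1.0 (np.float64(0.556), np.float64(-0.0442), np.float64(0.1975))
0.9 (np.float64(0.5427), np.float64(-0.0464), np.float64(0.1888))
0.8 (np.float64(0.5303), np.float64(-0.0484), np.float64(0.1789))
0.7 (np.float64(0.519), np.float64(-0.0503), np.float64(0.1677))
0.6 (np.float64(0.5088), np.float64(-0.052), np.float64(0.1554))
0.5 (np.float64(0.4999), np.float64(-0.0535), np.float64(0.1422))
0.4 (np.float64(0.4923), np.float64(-0.0548), np.float64(0.1282))
0.3 (np.float64(0.4862), np.float64(-0.0558), np.float64(0.1134))
0.2 (np.float64(0.4815), np.float64(-0.0566), np.float64(0.0981))
0.1 (np.float64(0.4783), np.float64(-0.0571), np.float64(0.0824))
-0.0 (np.float64(0.4768), np.float64(-0.0574), np.float64(0.0665))
t 44.98 tcp [ 0.4517 -0.3477  0.2167] yaw 9.6 gap -0.0001 q7 0.64 F [ 0.  -2.4  1.5]
(0.45, -0.2, 0.35, 9.5) -> [-0.0035  0.2955  0.2666] -0.0004
(0.72, -0.016, 0.35, 9.5) -> [0.5365 0.6635 0.2666] -0.0004
```

Emit:
carry_out(deltas="0 0 0.29 0;0 0 0.29 0;0 0.1 0.29 0;0 0.3 0.29 0;0 0.3 0.29 0;0 0.3 0.29 0;0 0.3 0.29 0;0.2 0.5 0.29 0;0.2 0.5 0.29 0;0.2 0.5 0.29 0;0.2 0.5 0.29 0;0.2 0.5 0.29 0")

```text
t: 45.98
tool_pos: [0.5548, -0.0846, 0.3588]
tcp_rot: [-2.006, -2.414, -0.003]
contact_force: [0.9, 0.3, 0.3]
finger_gap: 0.0
gripper_force: 0.0
```

Emit:
carry_out(deltas="0.38 0.17 0 0;0.38 0.17 0 0;0.38 0.17 0 0;0.38 0.17 0 0;0.38 0.17 0 0;0.38 0.17 0 0;0.38 0.17 0 0;0.38 0.17 0 0")

```text
t: 46.65
tool_pos: [0.7424, -0.006, 0.3591]
tcp_rot: [-2.018, -2.407, 0.003]
contact_force: [-0.5, -0.2, -0.9]
finger_gap: 0.0002
gripper_force: 0.0
```

```bash
python3 - <<'E'
from h import *
plan((.745,-.0128,.36,9.5),(.745,-.0128,.208,9.5),(.693,-.0214,.208,9.5))
E
```

```text
t 46.65 tcp [ 0.7424 -0.006   0.3591] yaw 10.0 gap 0.0002 q7 -0.01 F [-0.5 -0.2 -0.9]
(0.745, -0.0128, 0.36, 9.5) -> [ 0.0052 -0.0135  0.0018] -0.0031
(0.745, -0.0128, 0.208, 9.5) -> [ 0.0052 -0.0135 -0.3022] -0.0031
(0.693, -0.0214, 0.208, 9.5) -> [-0.0988 -0.0307 -0.3022] -0.0031
```

Emit:
carry_out(deltas="0.005 -0.013 -0.08 -0.003;0.005 -0.013 -0.16 -0.003;0.005 -0.013 -0.24 -0.003;0.005 -0.013 -0.29 -0.003;0.005 -0.013 -0.303 -0.003;-0.02 -0.017 -0.303 -0.003;-0.05 -0.022 -0.303 -0.003;-0.08 -0.028 -0.303 -0.003;-0.1 -0.031 -0.303 -0.003;-0.115 -0.034 -0.298 -0.003;-0.129 -0.036 -0.293 -0.003;-0.129 -0.036 -0.293 -0.003")

```text
t: 47.65
tool_pos: [0.6784, -0.0246, 0.2164]
tcp_rot: [2.029, 2.395, 0.002]
contact_force: [-0.6, -0.5, 5.2]
finger_gap: 0.0
gripper_force: 2.0
```

```bash
cat >> h.py <<'E'
def wp(th,rho=.16,off=.010):
    x=.093-rho*np.cos(th)+.008*np.sin(th)+off; z=.0765+rho*np.sin(th)+.008*np.cos(th)-.018
    return (*(C+RC@[x,0]).round(4),round(z,4),9.5)
E
python3 - <<'E'
from h import *
plan(*[wp(t) for t in np.arange(1.7,.55,-.1)])
a=snap("side");cv2.imwrite("pics/l10.png",cv2.resize(a['color'][40:240,230:430],(600,600)))
E
```

```text
t 47.65 tcp [ 0.6784 -0.0246  0.2164] yaw 9.4 gap 0.0 q7 -0.05 F [-0.6 -0.5  5.2]
(np.float64(0.6628), np.float64(-0.0264), np.float64(0.2161), 9.5) -> [-0.0312 -0.0037 -0.0006] 0.0003
(np.float64(0.6471), np.float64(-0.029), np.float64(0.2182), 9.5) -> [-0.0626 -0.0089  0.0036] 0.0003
(np.float64(0.6313), np.float64(-0.0316), np.float64(0.2187), 9.5) -> [-0.0942 -0.0141  0.0046] 0.0003
(np.float64(0.6156), np.float64(-0.0343), np.float64(0.2175), 9.5) -> [-0.1256 -0.0195  0.0022] 0.0003
(np.float64(0.6), np.float64(-0.0369), np.float64(0.2148), 9.5) -> [-0.1568 -0.0247 -0.0032] 0.0003
(np.float64(0.5848), np.float64(-0.0394), np.float64(0.2105), 9.5) -> [-0.1872 -0.0297 -0.0118] 0.0003
(np.float64(0.57), np.float64(-0.0418), np.float64(0.2047), 9.5) -> [-0.2168 -0.0345 -0.0234] 0.0003
(np.float64(0.556), np.float64(-0.0442), np.float64(0.1975), 9.5) -> [-0.2448 -0.0393 -0.0378] 0.0003
(np.float64(0.5427), np.float64(-0.0464), np.float64(0.1888), 9.5) -> [-0.2714 -0.0437 -0.0552] 0.0003
(np.float64(0.5303), np.float64(-0.0484), np.float64(0.1789), 9.5) -> [-0.2962 -0.0477 -0.075 ] 0.0003
(np.float64(0.519), np.float64(-0.0503), np.float64(0.1677), 9.5) -> [-0.3188 -0.0515 -0.0974] 0.0003
(np.float64(0.5088), np.float64(-0.052), np.float64(0.1554), 9.5) -> [-0.3392 -0.0549 -0.122 ] 0.0003
```

View pics/l10.png

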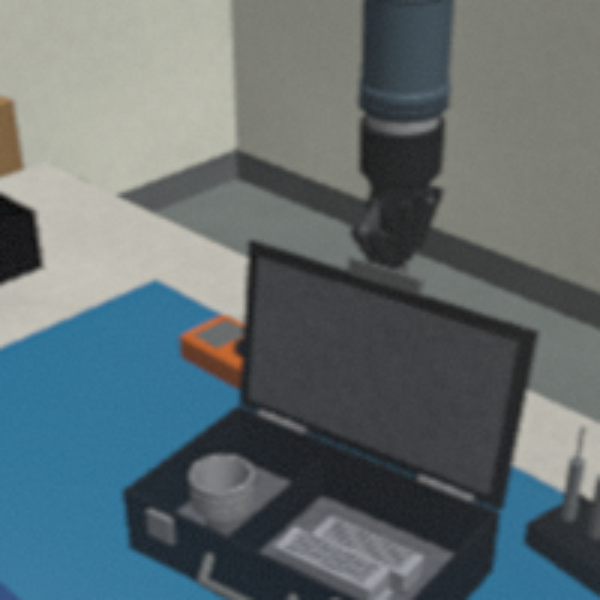

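Emit:
carry_out(deltas="0 0 0.014 0;-0.015 -0.002 0.018 0;-0.031 -0.004 0.02 0;-0.047 -0.007 0.022 0;-0.063 -0.009 0.024 0;-0.078 -0.012 0.024 0;-0.094 -0.014 0.024 0;-0.11 -0.017 0.023 0;-0.126 -0.02 0.022 0;-0.141 -0.022 0.019 0;-0.157 -0.025 0.016 0;-0.172 -0.027 0.01 0")

```text
t: 48.7
tool_pos: [0.5919, -0.0373, 0.2189]
tcp_rot: [2.03, 2.397, 0.0]
contact_force: [1.4, 0.2, 2.3]
finger_gap: 0.0003
gripper_force: 0.8
```

```bash
python3 - <<'E'
from h import *
plan(*[wp(t) for t in np.arange(1.2,.05,-.1)])
a=snap("side");cv2.imwrite("pics/l11.png",cv2.resize(a['color'][40:240,230:430],(600,600)))
E
```

```text
t 48.7 tcp [ 0.5919 -0.0373  0.2189] yaw 9.5 gap 0.0003 q7 -0.03 F [1.4 0.2 2.3]
(np.float64(0.5848), np.float64(-0.0394), np.float64(0.2105), 9.5) -> [-0.0142 -0.0042 -0.0168] 0.0
(np.float64(0.57), np.float64(-0.0418), np.float64(0.2047), 9.5) -> [-0.0438 -0.009  -0.0284] 0.0
(np.float64(0.556), np.float64(-0.0442), np.float64(0.1975), 9.5) -> [-0.0718 -0.0138 -0.0428] 0.0
(np.float64(0.5427), np.float64(-0.0464), np.float64(0.1888), 9.5) -> [-0.0984 -0.0182 -0.0602] 0.0
(np.float64(0.5303), np.float64(-0.0484), np.float64(0.1789), 9.5) -> [-0.1232 -0.0222 -0.08  ] 0.0
(np.float64(0.519), np.float64(-0.0503), np.float64(0.1677), 9.5) -> [-0.1458 -0.026  -0.1024] 0.0
(np.float64(0.5088), np.float64(-0.052), np.float64(0.1554), 9.5) -> [-0.1662 -0.0294 -0.127 ] 0.0
(np.float64(0.4999), np.float64(-0.0535), np.float64(0.1422), 9.5) -> [-0.184  -0.0324 -0.1534] 0.0
(np.float64(0.4923), np.float64(-0.0548), np.float64(0.1282), 9.5) -> [-0.1992 -0.035  -0.1814] 0.0
(np.float64(0.4862), np.float64(-0.0558), np.float64(0.1134), 9.5) -> [-0.2114 -0.037  -0.211 ] 0.0
(np.float64(0.4815), np.float64(-0.0566), np.float64(0.0981), 9.5) -> [-0.2208 -0.0386 -0.2416] 0.0
(np.float64(0.4783), np.float64(-0.0571), np.float64(0.0824), 9.5) -> [-0.2272 -0.0396 -0.273 ] 0.0
```

View pics/l11.png

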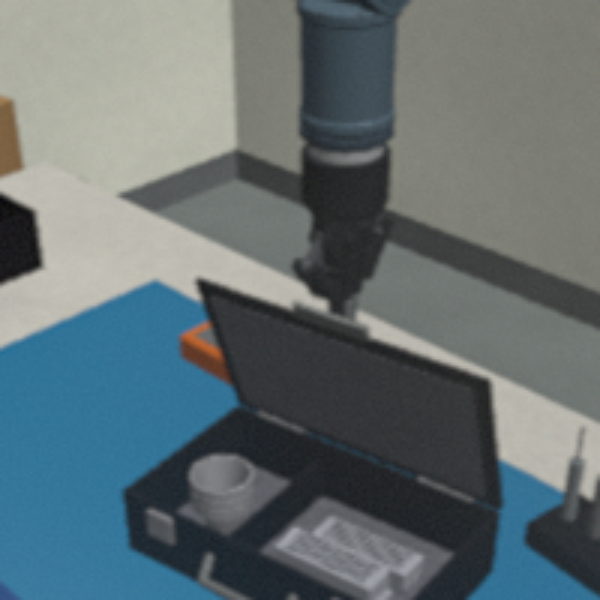

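The lid follows, now leaning toward the robot (edge at crop (340,320)). I continue along the arc.

Emit:
carry_out(deltas="-0.014 -0.004 -0.008 0;-0.03 -0.006 -0.018 0;-0.044 -0.009 -0.028 0;-0.058 -0.011 -0.036 0;-0.072 -0.014 -0.043 0;-0.085 -0.016 -0.051 0;-0.098 -0.018 -0.06 0;-0.111 -0.02 -0.07 0;-0.123 -0.022 -0.08 0;-0.134 -0.024 -0.091 0;-0.146 -0.026 -0.102 0;-0.156 -0.028 -0.114 0")

```text
t: 49.75
tool_pos: [0.5138, -0.0511, 0.1611]
tcp_rot: [-2.03, -2.398, 0.0]
contact_force: [-0.3, 0.3, 2.0]
finger_gap: -0.0006
gripper_force: 0.6
```

Emit:
carry_out(deltas="-0.01 -0.002 -0.013 0;-0.019 -0.003 -0.026 0;-0.028 -0.005 -0.039 0;-0.036 -0.006 -0.053 0;-0.043 -0.007 -0.067 0;-0.049 -0.008 -0.082 0;-0.055 -0.009 -0.097 0;-0.06 -0.01 -0.112 0;-0.065 -0.011 -0.128 0;-0.065 -0.011 -0.128 0")

```text
t: 50.58
tool_pos: [0.4805, -0.0566, 0.096]
tcp_rot: [-2.028, -2.396, 0.003]
contact_force: [-0.8, 0.4, -0.1]
finger_gap: 0.0004
gripper_force: 0.0
```

```bash
python3 - <<'E'
from h import *
plan(*[wp(t) for t in (.2,.1,.05,0)])
a=snap("side");W=cloud(a);Q=(W[...,:2]-C)@RC
for x in(-.08,-.03,.03,.07):
    m=(abs(Q[...,0]-x)<.006)&(Q[...,1]>-.13)&(Q[...,1]<-.07)&(W[...,2]<.25);print(x,np.nanmedian(W[...,2][m]).round(4))
E
```

```text
t 50.58 tcp [ 0.4805 -0.0566  0.096 ] yaw 9.5 gap 0.0004 q7 -0.07 F [-0.8  0.4 -0.1]
(np.float64(0.4815), np.float64(-0.0566), np.float64(0.0981), 9.5) -> [0.002  0.0001 0.0042] -0.0
(np.float64(0.4783), np.float64(-0.0571), np.float64(0.0824), 9.5) -> [-0.0044 -0.0009 -0.0272] -0.0
(np.float64(0.4774), np.float64(-0.0573), np.float64(0.0745), 9.5) -> [-0.0062 -0.0013 -0.043 ] -0.0
(np.float64(0.4768), np.float64(-0.0574), np.float64(0.0665), 9.5) -> [-0.0074 -0.0015 -0.059 ] -0.0
-0.08 0.1165
-0.03 0.1065
0.03 0.0954
0.07 0.088
```

Emit:
carry_out(deltas="-0.001 0 -0.007 0;-0.002 0 -0.014 0;-0.003 -0.001 -0.021 0;-0.004 -0.001 -0.027 0;-0.005 -0.001 -0.033 0;-0.006 -0.001 -0.039 0;-0.006 -0.001 -0.044 0;-0.007 -0.001 -0.049 0;-0.007 -0.001 -0.053 0;-0.007 -0.001 -0.056 0;-0.007 -0.001 -0.056 0")

```text
t: 51.55
tool_pos: [0.4783, -0.057, 0.0694]
tcp_rot: [-2.029, -2.398, 0.001]
contact_force: [0.6, -0.4, -0.2]
finger_gap: -0.0
gripper_force: 0.0
```

Emit:
carry_out(deltas="0 0 -0.003 0;0 0 -0.006 0;0 0 -0.008 0;0 0 -0.008 0")

```text
t: 51.88
tool_pos: [0.4784, -0.057, 0.0655]
tcp_rot: [-2.029, -2.398, 0.0]
contact_force: [-0.3, 0.0, 0.3]
finger_gap: 0.0001
gripper_force: 0.0
```

```bash
cat >> h.py <<'E'
def lid(a):
    W=cloud(a);Q=(W[...,:2]-C)@RC
    for x in(-.085,-.03,.03,.07):
        m=(abs(Q[...,0]-x)<.006)&(Q[...,1]>-.13)&(Q[...,1]<-.07)&(W[...,2]<.25)&(W[...,2]>.06);print(x,np.nanmedian(W[...,2][m]).round(4))
E
python3 - <<'E'
from h import *
plan();lid(snap("side"))
E
```

```text
t 51.88 tcp [ 0.4784 -0.057   0.0655] yaw 9.5 gap 0.0001 q7 -0.1 F [-0.3  0.   0.3]
-0.085 0.08
-0.03 0.0841
0.03 0.0836
0.07 0.0829
```

Emit:
carry_out(deltas="0 0 -0.003 0;0 0 -0.006 0;0 0 -0.006 0")

```text
t: 52.18
tool_pos: [0.4788, -0.0571, 0.0641]
tcp_rot: [2.029, 2.397, -0.001]
contact_force: [-5.2, 0.5, 19.4]
finger_gap: -0.0002
gripper_force: 9.9
```

Emit:
carry_out(deltas="0 0 -0.003 0;0 0 -0.003 0;0 0 -0.003 0")

```text
t: 52.43
tool_pos: [0.4789, -0.0571, 0.0639]
tcp_rot: [2.029, 2.397, -0.002]
contact_force: [-10.6, 0.5, 37.8]
finger_gap: -0.0002
gripper_force: 19.1
```

Emit:
carry_out(deltas="0 0 0.01 0;0 0 0.06 0;0 0 0.14 0;0 0 0.22 0;-0.1 0.3 0.22 0;-0.1 0.6 0.22 0;-0.1 0.6 0.22 0;-0.1 0.6 0.22 0;-0.1 0.6 0.22 0;-0.1 0.6 0.22 0;-0.1 0.6 0.22 0;-0.1 0.6 0.22 0")

```text
t: 53.43
tool_pos: [0.4267, 0.2502, 0.1719]
tcp_rot: [-2.02, -2.403, -0.006]
contact_force: [0.4, 0.9, 0.0]
finger_gap: 0.0001
gripper_force: 0.0
```

```bash
python3 - <<'E'
from h import *
plan();a=snap("side");b=snap("top");lid(a);print();lid(b)
cv2.imwrite("pics/f.png",np.hstack([cv2.resize(a['color'][130:330,190:470],(400,300)),cv2.resize(b['color'][110:290,200:480],(400,300))]))
E
```

```text
t 53.43 tcp [0.4267 0.2502 0.1719] yaw 9.9 gap 0.0001 q7 -0.69 F [0.4 0.9 0. ]
-0.085 0.0788
-0.03 0.0831
0.03 0.083
0.07 0.0829

-0.085 0.0837
-0.03 0.0844
0.03 0.084
0.07 0.0848
```

View pics/f.png

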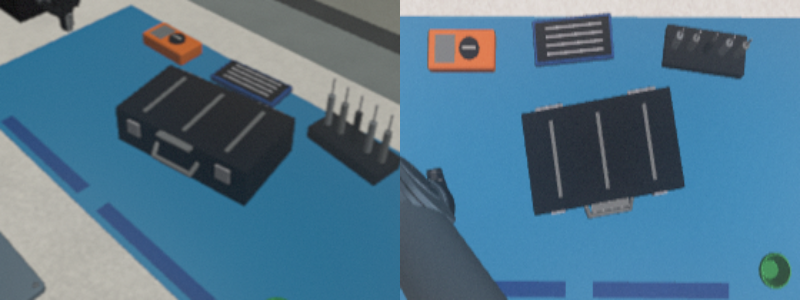

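The lid is flat at about 84 mm (its shut height is 84.5 mm), the bystanders are untouched, and the robot is clear.

```bash
python3 -c "
from h import *
print(ctrl.job_done())"
```

```text
the job is handed in; nothing more can be done
None
```

I handed the job in at about 53 s: three cups nested upright in the small bay, three drives in the large bay with one stacked on another, and the lid pushed fully shut. The multimeter, rack and tray look unmoved in the final pictures. Two contact forces were notable: about 15 N against the case while I placed the second drive, and about 38 N on the lid when it bottomed out, just under the 40 N limit.

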